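# Seat the coffee pot on the warmer until its switch just clicks

### The job

The stray cup standing on the warmer is in the way: put it upright into the empty slot of the cup rack and let go of it. Then set the black coffee pot down gently, upright, on the warmer's plate, handle pointing away from the switch and its belly still clear of the roller lever, and slide it against the roller just until the switch clicks, without overtravel. Leave it standing there holding the switch clicked, and do not disturb the other cups, the pan, the scoop or the incense dish.

Things in the scene. Friction and masses are not known exactly. Their poses are not given: they have to be found in the camera images.
- warmer: Fixed low aluminium pot warmer, 250 mm long (x -120 to 130), 170 wide, 30 high. Origin on its underside, centre line; x points to the switch at its rear, z up. Smooth dark enamelled plate on top: x -110 to 60, y +-66, surface z = 34; the pot slides on it easily (friction about 0.25). Side rails: inner faces y = +-70, tops z = 44. Black switch housing: x 96 to 130, y +-30, top z = 65.
- lever (a joint): Switch's roller lever, rad: 0 free, grows as the roller is pushed to warmer +x. Hinged about warmer y at x 75, z 26 mm. Clicks at 0.22; over 0.36 is overtravel; stop 0.55. Spring: 0.5 N at the roller at 0, 0.8 N at 0.30; the standing pot's friction holds against it. The upright pot's belly meets the free roller with the pot's axis at warmer x = -16 mm, clicks at about -5, overtravels at +2.
- roller (a point): Axis centre of the white roller (18 mm diameter, 26 wide) at the lever's tip, 51 mm from the hinge. Free it is at x 57, z 74 mm in the warmer frame; at the click x = 67.8; at the overtravel limit x = 75.
- pot_mid (a point): Black clay pot, 150 mm tall, 0.6 to 1 kg: point on its axis 75 mm above its underside, z up. Heights from the underside: belly radius 64 at 30 to 48 (roller's height), straight neck 34 to 38 diameter at 94 to 136, lip 44 diameter. Foot radius 56. Loop handle on its -x side, joins the neck at 122; small spout on +x, inside the belly's outline. Grip the neck from above at 117, closing along its y.
- pot_handle (a point): Outermost part of the pot's handle, 80 mm from the pot's axis (to its -x), 92 mm above the underside; the bar is 12 mm thick, so the handle reaches 86 mm from the axis.
- stray_mid (a point): The stray white ceramic cup on the warmer's plate, no handle, 70 mm tall, 62 mm outer diameter at the rim (60 at 22 mm up, foot 46), wall 4 mm, 0.16 kg; point on its axis half-way up (35 mm), z up.
- rack: Fixed pine cup rack, 84 mm (its x) by 318 mm (its y), origin at the centre of its underside. Four square slots 72 by 72 mm in a row along y, centres at y = -117, -39, 39, 117 mm; slot floor 12 mm above the underside, walls and dividers 6 mm thick with tops at 32 mm. Three hold cups.
- free_slot_c (a point): Centre of the empty slot's floor, marked by a thin flat cork disc 60 mm across; which of the four slots it is varies. A cup standing in it has its middle 35 mm above this point.
- cup_a_mid (a point): Middle of a cup in the rack, same shape as the stray one; leave alone.
- cup_b_mid (a point): Middle of a cup in the rack, same shape; leave alone.
- cup_c_mid (a point): Middle of a cup in the rack, same shape; leave alone.
- pan: Flat steel roasting pan, 156 mm across, 24 high, short handle on its -x side reaching 146 mm from the centre; origin under its centre. Leave alone.
- scoop: Green plastic scoop, 130 mm long along its x, 26 high, origin under its middle. Leave alone.
- dish: Small ceramic incense dish, 80 mm across, 34 high, origin under its centre. Leave alone.
Not all that is in view belongs to the job. What is shaped like the part that bears stray_mid but blue or yellow is not meant.

How it is judged:
On the way, in this order (a step that is already met when the one before it is completed fails the run):
1. the stray cup stands released in the empty slot (horizontal distance between stray_mid and free_slot_c below 0.014 m and angle between stray_mid's own z axis and vertical below 0.12 rad and z of stray_mid in the frame of rack between 0.04 and 0.053 m and contact force between the fingers and stray below 0.1 N), for 0.2 s.
2. the pot stands on the plate with the lever still free (z of pot_mid in the frame of warmer between 0.105 and 0.113 m and angle between pot_mid's own z axis and vertical below 0.06 rad and value of joint lever below 0.06 rad), for 0.1 s.
At the end, for the whole second after the job is handed in: The stray cup stands upright in the empty slot, within 14 mm of its centre. The pot stands upright (within 0.06 rad), at rest, on the warmer's plate, handle away from the switch (its outer part at warmer x below -40 mm), its belly holding the lever between 0.22 (click) and 0.36 rad (horizontal distance between stray_mid and free_slot_c below 0.014 m and angle between stray_mid's own z axis and vertical below 0.12 rad and z of stray_mid in the frame of rack between 0.04 and 0.053 m and z of pot_mid in the frame of warmer between 0.105 and 0.113 m and angle between pot_mid's own z axis and vertical below 0.06 rad and value of joint lever between 0.22 and 0.36 rad and x of pot_handle in the frame of warmer below -0.04 m and contact force between pot and lever above 0.1 N and linear speed of each of pot, stray below 0.02 m/s); the robot touches nothing.
It fails at once if the lever is pushed into overtravel (beyond 0.36 rad) (value of joint lever above 0.36 rad).
It fails at once if the pot is set down hard (over 60 N on the warmer) (contact force between pot and warmer above 60 N).
It fails at once if the pot is tipped more than 0.5 rad (angle between pot_mid's own z axis and vertical above 0.5 rad).
It fails at once if a racked cup, the pan, the scoop or the incense dish is moved more than 20 mm (distance of any of cup_a_mid, cup_b_mid, cup_c_mid, pan, scoop, dish from where it was at the start of the episode above 0.02 m).
It also fails if it takes over 72 s, if anything falls off the work surface, if the arm or the gripper's body presses on something with over 40 N, if the wrist force passes 120 N, or if a joint passes its speed limit or range.

### The arm

A 6-joint arm with a two-finger parallel gripper is mounted at the origin on the work surface. World frame = base frame: x ahead of the robot, y to its left, z up, the work surface at z = 0. Lengths are in m, angles in rad, forces in N, time in s.
With the tool pointing down it reaches from about 0.3 to 1 m from the base axis. Payload 5.1 kg.
Tool frame: the origin (TCP) lies at the very end of the fingers, on their centre line; the grasp point (between the pads) lies 19 mm behind it (ctrl.grip_depth is the distance from the TCP to the grasp point, in m); z points along the fingers, y is the direction in which the jaws open and shut (so a half turn about z gives the same grasp; the last joint's range is limited). The gripper opens to 95 mm and grips with 3 to 60 N. Pads are 20 mm wide; open, the fingers measure 119 mm over their backs; the gripper's body (75 mm by 180 mm) begins 59 mm behind the grasp point.
Start: joints at [-1.324, 0.124, 1.65, -0, 1.367, -0.083], TCP at [0.21, -0.615, 0.215] pointing down, gripper open.
Joint ranges: [-2.61, 2.61], [-1.02, 2.33], [0.03, 2.71], [-1.35, 4.49], [0.32, 2.68], [-2.91, 2.91]. Speed limits (rad/s): [2.57, 2.57, 3.14, 3.14, 3.14, 3.14].

### API

Orientations are given as a unit quaternion [x, y, z, w].
In Python, from station import ctrl gives the robot as it stands. The module is installed in compiled form; this text tells all that it offers.
- The arm moves only by the tool apply_moves, never from a script. Its argument "series" is a list of rows, each an object of numbers: "jaw": the opening, from 0 (shut) to 1 (fully open); "dx", "dy", "dz": the shift along the tool's x, y, z in cm; "yaw": the turn about the tool's z in degrees. A call has 1 to 8 rows; each row is the pose to reach, as a shift and turn from the pose commanded when the call began, along the tool's axes at that moment; what a row does not reach only later rows make up. A row lasts 1/12 s, in which the tool goes at most 41.7 mm and 7.16 degrees, less where a joint would pass 70% of its speed; a pose out of reach is approached as far as the arm can. A call with a gripper value outside its range is refused whole. The fingers move at their own pace and stop on an object; "squeeze" is the grip in N (left out, the last holds). Time passes only in rows, so rows that repeat a pose let the fingers close. It gives the time, the measured TCP pose, the force and the opening at its end, in the units of the state.
- ctrl.get_state(): the state, without advancing time (a new reading comes with each control period).
- ctrl.capture(name): name is "side" or "top" or "wrist"; returns a dict with "img" (400x640x3 uint8, blue, green, red), "range_z" (400x640 float32, m along the optical axis (not along the pixel's ray), 0 where there is no reading), "camera_matrix" (3x3 intrinsics, pixels), "k1" (the pictures are not rectified: a ray, as slopes to the right and down, at radius r is drawn at 1 + k1 r^2 times it, then the intrinsics apply), "world_from_camera" (4x4, takes a point from camera to world coordinates). Camera axes: x right, y up, looking along -z (the intrinsics and any distortion apply to the point x, -y, -z); pixel columns grow to the right and rows downward; lengths in m; the calibration is good to about 2 mm. A picture is of the moment at which its call begins.
- ctrl.close_job(): hands the job in, once; it reports no verdict.
Trained networks look in the newest picture that a camera, given by its name, has taken for a name from the list of things; names that differ only in an ending like _2 or _b are one class to them, and where a whole thing is asked for, a point or a joint stands for the part that bears it (a point fixed in the world has none). Each returns a list of dicts, best first, with "confidence" (0 to 1); they miss things now and then, are a little off and sometimes report something else, mostly with a low value. They report only what shows in the picture. A call takes as long as a camera call. They do not tell look-alikes from the thing itself.
- ctrl.look_for(thing, camera): "rect" ([left, top, right, bottom] in pixels, round what is visible of it).
- ctrl.silhouettes(thing, camera): "region" (400x640 bool, what is visible of it) and "rect" ([left, top, right, bottom] in pixels, round what is visible of it).
- ctrl.place_of(thing, camera): "xy" ([column, row] in pixels: a listed point, or the origin of a listed thing).
The state is a dict: "time_s": time; "q": joint angles; "qd": joint speeds; "effort": joint torques, N m; "tcp_pos": TCP position; "ee_rot": TCP orientation; "wrist_force": force on the tool from outside, world axes, zero at the start; "torque": the same for the moment, N m; "opening": finger opening in m.
Only numpy, scipy, OpenCV 4.12 (cv2) and the standard library are available. Lean on these libraries where they do the work, as an engineer would, in place of code of your own. Each camera call takes 0.05 s, during which the arm holds its last target.

## Working session

There is one attempt and no reset: what is moved stays moved. The work goes in short steps, Python scripts to look and compute and a tool call to move; the robot and the scene stay as the last step left them, time stands still between calls to the robot, and variables do not carry over. Pictures are saved under pics/ and viewed, and the job is handed in when it is done.

Besides the shell and the picture viewer there is one more tool, called after "Call:" as name(argument=value, ...), one argument or row to a line, values as JSON. apply_moves: Moves the arm, as the interface text tells. Its arguments: {"type":"object","properties":{"series":{"type":"array"},"squeeze":{"type":"number"}},"required":["series"]}

```bash
mkdir -p pics
cat > h.py <<'E'
import numpy as np, cv2
from station import ctrl
def px2ray(c,u,v):
    K=np.array(c["camera_matrix"]);k=c["k1"]
    a=(u-K[0,2])/K[0,0];b=(v-K[1,2])/K[1,1]
    rd=np.hypot(a,b);r=rd
    for _ in range(20): r=rd/(1+k*r*r)
    s=r/rd if rd>1e-9 else 1
    return a*s,b*s
def px2world(c,u,v,z=None):
    """z: plane height (world) else depth"""
    a,b=px2ray(c,u,v);T=np.array(c["world_from_camera"])
    d=np.array([a,-b,-1.])
    if z is None:
        D=c["range_z"][int(round(v)),int(round(u))];return T[:3,:3]@(d*D)+T[:3,3]
    w=T[:3,:3]@d;t=(z-T[2,3])/w[2];return T[:3,3]+t*w
def cloud(c):
    K=np.array(c["camera_matrix"]);k=c["k1"]
    v,u=np.mgrid[0:400,0:640];a=(u-K[0,2])/K[0,0];b=(v-K[1,2])/K[1,1]
    rd=np.hypot(a,b);r=rd.copy()
    for _ in range(20): r=rd/(1+k*r*r)
    s=np.where(rd>1e-9,r/np.maximum(rd,1e-9),1);D=c["range_z"]
    P=np.stack([a*s*D,-b*s*D,-D],-1);T=np.array(c["world_from_camera"])
    W=P@T[:3,:3].T+T[:3,3];W[D<=0]=np.nan
    return W
def proj(c,p):
    T=np.array(c["world_from_camera"]);q=T[:3,:3].T@(np.array(p)-T[:3,3])
    a,b=q[0]/-q[2],-q[1]/-q[2];f=1+c["k1"]*(a*a+b*b);K=np.array(c["camera_matrix"])
    return K[0,0]*a*f+K[0,2],K[1,1]*b*f+K[1,2]
E
python3 - <<'E'
from h import *
import pickle
np.set_printoptions(precision=4,suppress=True)
print(ctrl.get_state())
for n in ["top","side","wrist"]:
    c=ctrl.capture(n);cv2.imwrite(f"pics/{n}0.png",c["img"]);pickle.dump(c,open(n+"0.pkl","wb"))
    print(n,c["camera_matrix"],c["k1"],c["world_from_camera"])
    if n=="wrist":continue
    for t in ["warmer","roller","pot_mid","pot_handle","stray_mid","rack","free_slot_c","cup_a_mid","pan","scoop","dish"]:
        for d in ctrl.place_of(t,n)[:5]:
            u,v=d["xy"]
            try:w=px2world(c,u,v)
            except Exception as e:w=None
            print(n,t,round(d["confidence"],2),np.round(d["xy"],1),w)
E
```

```text
{'time_s': 0.0, 'q': array([-1.3236,  0.1245,  1.6516, -0.    ,  1.3675, -0.0826]), 'qd': array([-0.0016, -0.0005, -0.0016,  0.0009, -0.0004,  0.0018]), 'effort': array([  0.0023, -41.7607, -35.9923,   0.0776,   0.0491,  -0.0002]), 'tcp_pos': array([ 0.2103, -0.6144,  0.2134]), 'ee_rot': array([ 0.9864,  0.1641, -0.0001, -0.001 ]), 'wrist_force': array([-0.0966,  0.9032, -0.1299]), 'torque': array([ 0.0106, -0.0304,  0.0268]), 'opening': 0.09515859795227744}
top [[467.8274   0.     323.5405]
 [  0.     467.8274 195.2653]
 [  0.       0.       1.    ]] 0.005298120337931707 [[ 0.0199  0.9968 -0.0779  0.4338]
 [-0.9996  0.0183 -0.0205  0.0131]
 [-0.019   0.0783  0.9967  1.196 ]
 [ 0.      0.      0.      1.    ]]
top warmer 0.87 [301.  164.9] [0.5999 0.095  0.0344]
top roller 0.5 [436.8 206.9] [ 0.502  -0.2481  0.0153]
top roller 0.46 [301.8 134.6] [0.6667 0.0914 0.0827]
top roller 0.16 [309.4 181.4] [0.5576 0.0725 0.0444]
top pot_mid 0.71 [171.7 221.5] [0.4504 0.3802 0.1333]
top pot_mid 0.67 [198.4 137.1] [0.6712 0.3636 0.0091]
top pot_handle 0.86 [157.2 249.5] [0.3854 0.418  0.1128]
t
[... 1658 characters left out ...]
65 [369.6 190.1] [ 0.4509 -0.2236  0.0187]
side rack 0.2 [337.7 183.8] [ 0.5626 -0.2049  0.019 ]
side free_slot_c 0.51 [338.1 184.4] [ 0.5607 -0.2045  0.0174]
side cup_a_mid 0.75 [400.9 177.6] [ 0.3707 -0.2989  0.0518]
side cup_a_mid 0.69 [379.4 177.2] [ 0.433  -0.2581  0.0569]
side pan 0.98 [298.4 175.8] [ 0.718  -0.2     0.0062]
side scoop 0.95 [360.2 257.6] [0.3398 0.1076 0.029 ]
side dish 0.44 [401.8 176.2] [ 0.3684 -0.2992  0.0581]
wrist [[300.8423   0.     321.7639]
 [  0.     300.8423 203.8896]
 [  0.       0.       1.    ]] -0.015269264725460474 [[ 0.3241  0.9161  0.236   0.2758]
 [-0.946   0.314   0.0804 -0.5919]
 [-0.0004 -0.2493  0.9684  0.3841]
 [ 0.      0.      0.      1.    ]]
```

View pics/top0.png

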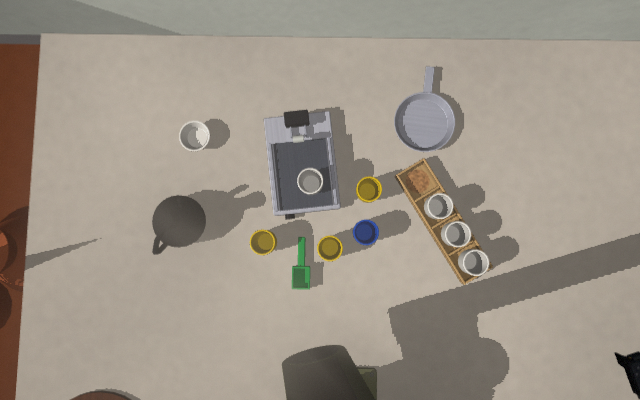

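View pics/side0.png

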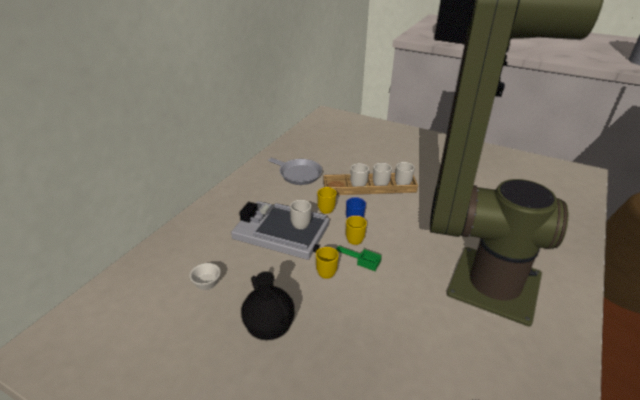

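Run:
```python
from h import *
import pickle
np.set_printoptions(precision=4,suppress=True)
c=pickle.load(open("top0.pkl","rb"));W=cloud(c);s=pickle.load(open("side0.pkl","rb"));S=cloud(s)
# crops enlarged
cv2.imwrite("pics/t_w.png",cv2.resize(c["img"][90:230,240:400],None,fx=5,fy=5,interpolation=cv2.INTER_CUBIC)[:600])
cv2.imwrite("pics/t_p.png",cv2.resize(c["img"][180:270,130:220],None,fx=6,fy=6,interpolation=cv2.INTER_CUBIC))
cv2.imwrite("pics/t_r.png",cv2.resize(c["img"][150:295,380:510],None,fx=4,fy=4,interpolation=cv2.INTER_CUBIC))
cv2.imwrite("pics/s_w.png",cv2.resize(s["img"][190:260,220:340],None,fx=6,fy=6,interpolation=cv2.INTER_CUBIC))
# table z stats
print("table z top", np.nanmedian(W[300:330,200:260,2]), "side",np.nanmedian(S[330:360,330:400,2]))
for nm,P,im,base in (("top",W,c,0),("side",S,s,0)):
    print(nm)
    m=(P[...,0]>.42)&(P[...,0]<.76)&(P[...,1]>-.02)&(P[...,1]<.20)
    for lo,hi in((.026,.0375),(.038,.048),(.058,.07),(.07,.09),(.09,.115)):
        q=P[m&(P[...,2]>lo)&(P[...,2]<hi)]
        if len(q)>5:
            r=cv2.minAreaRect(q[:,:2].astype(np.float32));print(lo,hi,len(q),np.nanmean(q,0),r)
    # pot
    m=(P[...,0]>.33)&(P[...,0]<.56)&(P[...,1]>.28)&(P[...,1]<.5)
    for lo,hi in((.02,.06),(.06,.09),(.095,.135),(.14,.155)):
        q=P[m&(P[...,2]>lo)&(P[...,2]<hi)]
        if len(q)>5: print("pot",lo,len(q),np.nanmean(q,0),q.min(0),q.max(0))
```

```text
table z top 0.0007387360966850665 side 0.0006441693055537767
top
0.026 0.0375 4881 [0.6046 0.0955 0.0323] ((0.5856694579124451, 0.10936306416988373), (0.2871314585208893, 0.20455914735794067), 7.312663555145264)
0.038 0.048 894 [0.5772 0.0888 0.0422] ((0.5716526508331299, 0.0913083478808403), (0.18752892315387726, 0.306830495595932), 84.8179931640625)
0.058 0.07 393 [0.6769 0.1074 0.0651] ((0.5769426226615906, 0.10246379673480988), (0.3109343349933624, 0.19543664157390594), 0.1448546200990677)
0.07 0.09 159 [0.5919 0.097  0.079 ] ((0.5724980235099792, 0.09904353320598602), (0.19013303518295288, 0.29974180459976196), 88.93205261230469)
0.09 0.115 163 [0.5545 0.0699 0.1025] ((0.5531144738197327, 0.06929920613765717), (0.061012815684080124, 0.05906786769628525), 1.0946441888809204)
pot 0.02 389 [0.4528 0.3615 0.0502] [0.3918 0.3305 0.0226] [0.5156 0.4573 0.06  ]
pot 0.06 1195 [0.4491 0.3819 0.076 ] [0.3761 0.3357 0.06  ] [0.5115 0.4509 0.09  ]
pot 0.095 310 [0.4364 0.3957 0.1167] [0.3744 0.3645 0.0951] [0.5088 0.4312 0.1342]
pot 0.14 281 [0.4536 0.3945 0.1506] [0.4329 0.3735 0.1448] [0.
[... 378 characters left out ...]
10476180911064148), (0.3138396441936493, 0.19055627286434174), 0.4367823600769043)
0.07 0.09 259 [0.5647 0.0813 0.0798] ((0.5203005075454712, 0.06822004169225693), (0.18227024376392365, 0.2534303665161133), 70.71864318847656)
0.09 0.115 199 [0.553  0.0688 0.0991] ((0.5535832643508911, 0.0682026743888855), (0.05823862925171852, 0.06335633993148804), 29.153518676757812)
pot 0.02 619 [0.4292 0.4323 0.0448] [0.3896 0.3451 0.0201] [0.5154 0.4578 0.06  ]
pot 0.06 1086 [0.4419 0.4138 0.0762] [0.3739 0.3375 0.0601] [0.5085 0.4514 0.09  ]
pot 0.095 413 [0.4318 0.4085 0.116 ] [0.3748 0.3697 0.095 ] [0.5082 0.4325 0.1349]
pot 0.14 236 [0.4529 0.3948 0.1504] [0.4336 0.3711 0.1407] [0.4754 0.4137 0.1542]
```

Run:
```python
import cv2
a=cv2.imread("pics/t_w.png");print(a.shape)
```

```text
(600, 800, 3)
```

View pics/t_w.png

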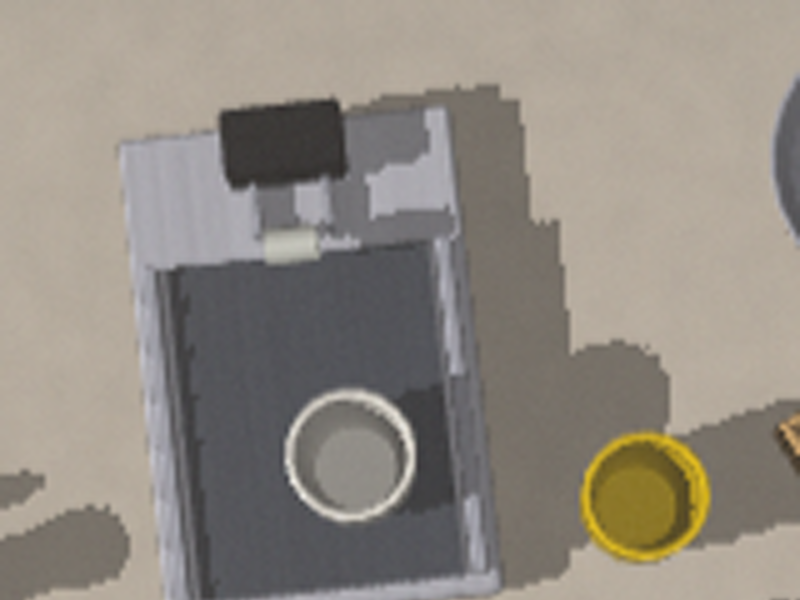

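View pics/t_r.png

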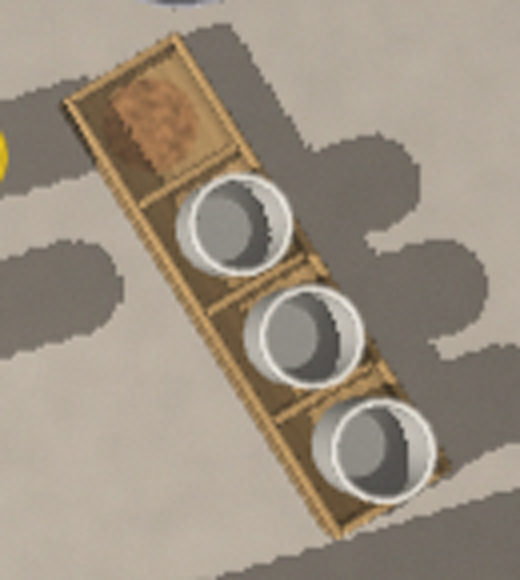

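View pics/t_p.png

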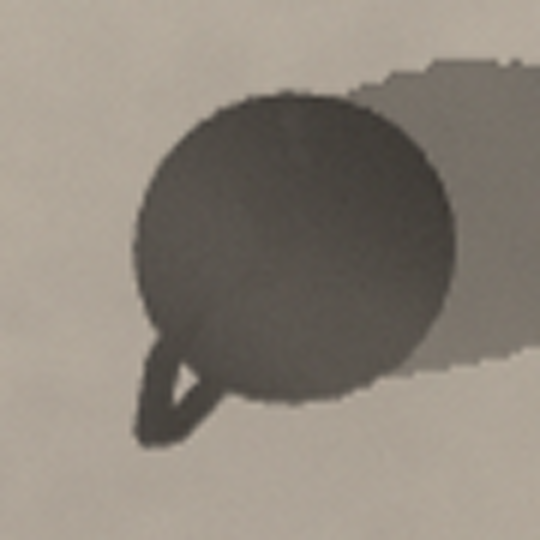

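Run:
```python
import pickle,cv2
c=pickle.load(open("top0.pkl","rb"))
cv2.imwrite("pics/t_w2.png",cv2.resize(c["img"][100:225,255:355],None,fx=6,fy=6,interpolation=cv2.INTER_CUBIC)[150:])
```

```text
(no output)
```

View pics/t_w2.png

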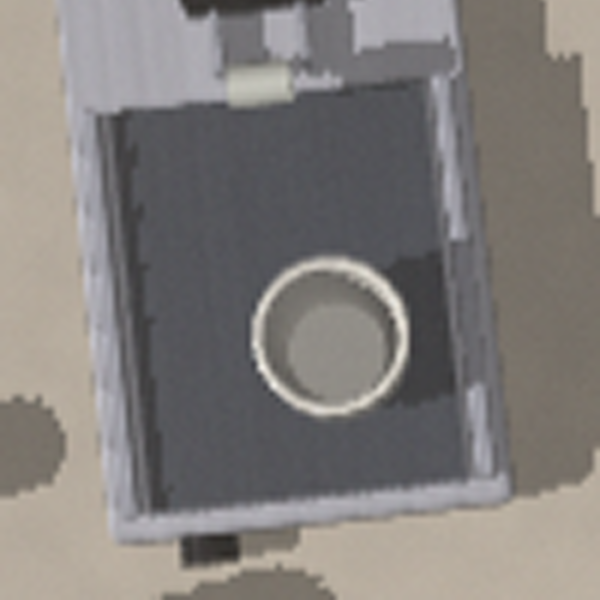

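View pics/s_w.png

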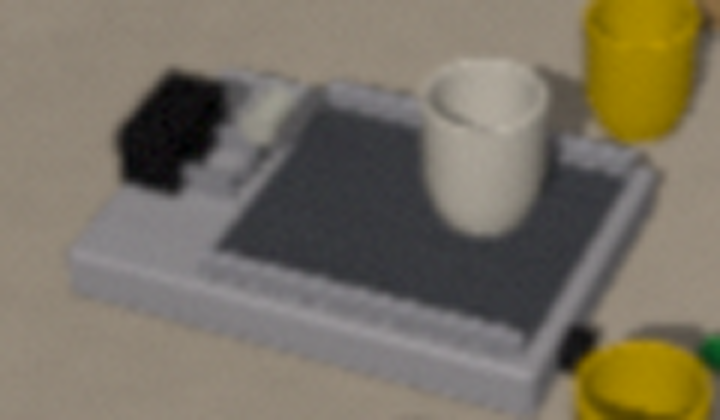

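```bash
cat > fit.py <<'E'
from h import *
import pickle
from scipy.optimize import least_squares
np.set_printoptions(precision=4,suppress=True)
c=pickle.load(open("top0.pkl","rb"));s=pickle.load(open("side0.pkl","rb"))
def tw(x,y,f=5,u0=240,v0=90): return ((x+.5)/f-.5+u0,(y+.5)/f-.5+v0)
def t2(x,y): return tw(x,y+150,6,255,100)
def sw(x,y): return tw(x,y,6,220,190)
def tr(x,y): return tw(x,y,4,380,150)
L=[(c,tw(120,143),(130,85,30)),(c,tw(445,107),(130,-85,30)),(c,tw(222,110),(130,30,65)),(c,tw(340,100),(130,-30,65)),(c,tw(347,177),(96,-30,65)),(c,tw(230,187),(96,30,65)),
(c,tw(291,246),(57,0,74)),(c,t2(115,540),(-120,85,30)),(c,t2(510,498),(-120,-85,30)),
(s,sw(75,252),(130,85,30)),(s,sw(535,378),(-120,85,30)),(s,sw(655,172),(-120,-85,30)),(s,sw(267,112),(57,0,74))]
def fit(L,x0):
    def res(p,w=False):
        o=[]
        for cam,px,m in L:
            m=np.array(m)/1000;C,S=np.cos(p[2]),np.sin(p[2])
            o+=list(np.array(proj(cam,(p[0]+C*m[0]-S*m[1],p[1]+S*m[0]+C*m[1],m[2]))) -px)
        return np.array(o)
    r=least_squares(res,x0,loss="soft_l1");return r.x,res(r.x).reshape(-1,2)
if __name__=="__main__":
    p,e=fit(L,[.6,.095,0]);print("warmer",p);print(e.T)
    R=[(c,tr(68,102),(42,159,32)),(c,tr(178,37),(42,-159,32))]
    # try: long axis from upper-left to lower-right
    A=[px2world(c,*tr(*q),.032) for q in((68,102),(178,37),(450,468),(338,535))];print(np.array(A)); A=np.array(A)
    print("rack c",A.mean(0)); d=(A[0]+A[1]-A[2]-A[3])/2;print("len",np.linalg.norm(d),"wid",np.linalg.norm(A[0]+A[3]-A[1]-A[2])/2,np.degrees(np.arctan2(d[1],d[0])))
    cs=A.mean(0)+d/np.linalg.norm(d)*.117;print("slot",cs)
    k=px2world(c,421,181,.012);print("cork",k, px2world(c,*tr(158,122),.012))
    W=cloud(c);S=cloud(s)
    for P in(W,S):
        q=P[(abs(P[...,0]-.554)<.045)&(abs(P[...,1]-.07)<.045)&(P[...,2]>.098)];(x,y),r=cv2.minEnclosingCircle(q[:,:2].astype(np.float32));print("stray rim",x,y,r,np.median(q[:,:2],0))
        q=P[(abs(P[...,0]-.453)<.03)&(abs(P[...,1]-.395)<.03)&(P[...,2]>.146)];(x,y),r=cv2.minEnclosingCircle(q[:,:2].astype(np.float32));print("pot lip",x,y,r,np.nanmax(q[:,2]))
    for cam,px in((c,(157.2,249.5)),(s,(285.6,317.1))):print("handle",px2world(cam,*px,.092))
    for P in(W,S):
        q=P[(np.hypot(P[...,0]-.4535,P[...,1]-.3946)<.1)&(np.hypot(P[...,0]-.4535,P[...,1]-.3946)>.068)&(P[...,2]>.05)];d=q-[.4535,.3946,0];print("handle",np.degrees(np.arctan2(d[:,1].mean(),d[:,0].mean())),len(q),np.hypot(d[:,0],d[:,1]).max())
E
python3 fit.py
```

```text
warmer [0.601  0.0928 0.1277]
[[-0.1964  1.3672 -0.5199  0.0836  0.1357 -0.7245  0.577  -0.5954  1.278
  -1.6297  0.2614  0.9094  0.63  ]
 [-0.3214 -0.5215  0.3601 -0.3325 -2.2144 -1.5226  0.186   1.2126  0.829
   0.2539  0.649  -0.0501  1.1131]]
[[ 0.5786 -0.1445  0.032 ]
 [ 0.6207 -0.2127  0.032 ]
 [ 0.3572 -0.3792  0.032 ]
 [ 0.3151 -0.3109  0.032 ]]
rack c [ 0.4679 -0.2618  0.032 ]
len 0.31165871517958577 wid 0.08016834634023816 32.28737331973542
slot [ 0.5668 -0.1993  0.032 ]
cork [ 0.5671 -0.2089  0.012 ] [ 0.5693 -0.2041  0.012 ]
stray rim 0.5532753467559814 0.06867516040802002 0.03082606941461563 [0.5545 0.0698]
pot lip 0.4536255896091461 0.3947349190711975 0.021449711173772812 0.15655429186500402
stray rim 0.5537344813346863 0.0686194896697998 0.03275877609848976 [0.5544 0.0724]
pot lip 0.45529767870903015 0.393291711807251 0.023000221699476242 0.15416239129758158
handle [0.3845 0.4258 0.092 ]
handle [0.3828 0.4248 0.092 ]
handle 158.59979284747192 70 0.08574885380390712
handle 156.357139817497 108 0.08563979079151618
```

```bash
cat > go.py <<'E'
import sys
from h import *
from scipy.spatial.transform import Rotation as Ro
np.set_printoptions(precision=4,suppress=True)
def chain(targets,p=None,R=None,verbose=True):
    st=ctrl.get_state()
    p=np.array(st["tcp_pos"]);R=Ro.from_quat(st["ee_rot"]).as_matrix()
    print("t",st["time_s"],"tcp",p,"jawdeg",np.degrees(np.arctan2(R[1,1],R[0,1])),"F",st["wrist_force"],"open",st["opening"],"q",st["q"])
    for (x,y,z,a) in targets:
        ya=np.degrees(np.arctan2(R[1,1],R[0,1]))
        if a is None:a=ya
        t=np.array([x,y,z]);d=R.T@(t-p)*100
        yaw=-((a-ya+180)%360-180)
        print("target",t,a,"-> dx %.2f dy %.2f dz %.2f yaw %.1f"%(*d,yaw),"rows",max(np.linalg.norm(d)/4.17,abs(yaw)/7.16))
        p=t;b=np.radians(a);R=np.array([[-np.sin(b),np.cos(b),0],[np.cos(b),np.sin(b),0],[0,0,-1.]])
if __name__=="__main__":
    chain([tuple(None if k=="n" else float(k) for k in a.split(",")) for a in sys.argv[1:]])
E
python3 go.py .5535,.0686,.213,-57.7 .5535,.0686,.069,-57.7
```

```text
t 1.25 tcp [ 0.2105 -0.615   0.2146] jawdeg -71.10009538629353 F [ 0.334  -0.8506  0.23  ] open 0.09496946394268198 q [-1.3236  0.1238  1.6503 -0.      1.3675 -0.0826]
target [0.5535 0.0686 0.213 ] -57.7 -> dx 54.59 dy -53.56 dz 0.17 yaw -13.4 rows 18.340457371289578
target [0.5535 0.0686 0.069 ] -57.7 -> dx 0.00 dy 0.00 dz 14.40 yaw -0.0 rows 3.4532374100719423
```

Call:
apply_moves(
  series=[
    {"dx": 54.6,"dy": -53.6,"dz": 0,"yaw": -13.4,"jaw": 1},
    {"dx": 54.6,"dy": -53.6,"dz": 0,"yaw": -13.4,"jaw": 1},
    {"dx": 54.6,"dy": -53.6,"dz": 0,"yaw": -13.4,"jaw": 1},
    {"dx": 54.6,"dy": -53.6,"dz": 0,"yaw": -13.4,"jaw": 1},
    {"dx": 54.6,"dy": -53.6,"dz": 0,"yaw": -13.4,"jaw": 1},
    {"dx": 54.6,"dy": -53.6,"dz": 0,"yaw": -13.4,"jaw": 1},
    {"dx": 54.6,"dy": -53.6,"dz": 0,"yaw": -13.4,"jaw": 1},
    {"dx": 54.6,"dy": -53.6,"dz": 0,"yaw": -13.4,"jaw": 1},
  ],
)

```text
time_s: 1.92
tcp_pos: [0.3603, -0.3152, 0.2149]
ee_rot: [0.961, 0.278, 0.0, 0.0]
wrist_force: [0.5, 0.3, -0.6]
opening: 0.0951
```

```bash
python3 go.py .5535,.0686,.213,-57.7
python3 - <<'E'
from h import *
import pickle
c=ctrl.capture("wrist");cv2.imwrite("pics/w1.png",c["img"]);pickle.dump(c,open("w1.pkl","wb"))
E
```

```text
t 1.9167 tcp [ 0.3603 -0.3152  0.2149] jawdeg -57.74062201098239 F [ 0.5022  0.3428 -0.6011] open 0.09508908330174962 q [-0.831  -0.2682  2.0205  0.0001  1.3885  0.1768]
target [0.5535 0.0686 0.213 ] -57.7 -> dx 36.82 dy -22.15 dz 0.18 yaw -0.0 rows 10.304236803203446
```

View pics/w1.png

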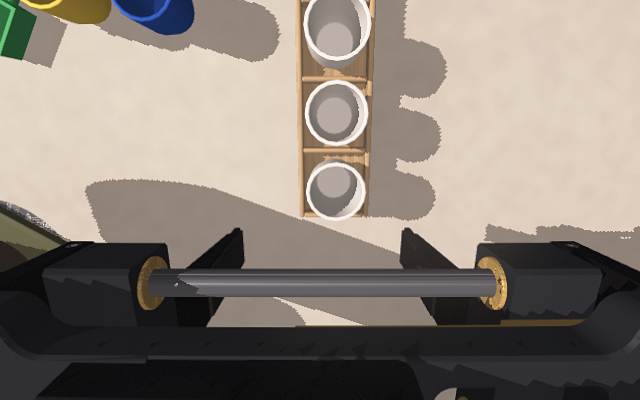

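Call:
apply_moves(
  series=[
    {"dx": 36.8,"dy": -22.1,"dz": 0.2,"jaw": 1},
    {"dx": 36.8,"dy": -22.1,"dz": 0.2,"jaw": 1},
    {"dx": 36.8,"dy": -22.1,"dz": 0.2,"jaw": 1},
    {"dx": 36.8,"dy": -22.1,"dz": 0.2,"jaw": 1},
    {"dx": 36.8,"dy": -22.1,"dz": 0.2,"jaw": 1},
    {"dx": 36.8,"dy": -22.1,"dz": 0.2,"jaw": 1},
    {"dx": 36.8,"dy": -22.1,"dz": 0.2,"jaw": 1},
  ],
)

```text
invalid input at $.series[0]: expected keys jaw, dx, dy, dz, yaw
```

```bash
python3 go.py .5535,.0686,.213,-57.7
python3 - <<'E'
from h import *
import pickle
c=ctrl.capture("wrist");cv2.imwrite("pics/w2.png",c["img"]);pickle.dump(c,open("w2.pkl","wb"))
print(proj(c,(.5535,.0686,.104)))
E
```

```text
t 1.9667 tcp [ 0.3631 -0.3096  0.2148] jawdeg -57.41863788757567 F [ 2.3957  2.166  -1.1086] open 0.0953489218542612 q [-0.8217 -0.271   2.0229  0.0051  1.3908  0.1795]
target [0.5535 0.0686 0.213 ] -57.7 -> dx 36.41 dy -21.61 dz 0.40 yaw 0.3 rows 10.153845042326292
(np.float64(20.03393949852017), np.float64(-294.8742846351131))
```

View pics/w2.png

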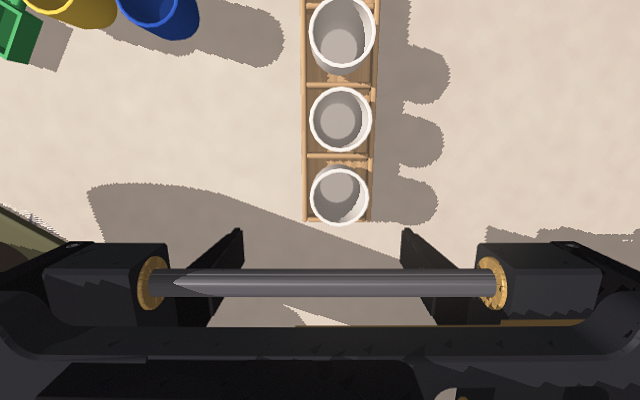

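Call:
apply_moves(
  series=[
    {"dx": 36.4,"dy": -21.6,"dz": 0.2,"yaw": 0,"jaw": 1},
    {"dx": 36.4,"dy": -21.6,"dz": 0.2,"yaw": 0,"jaw": 1},
    {"dx": 36.4,"dy": -21.6,"dz": 0.2,"yaw": 0,"jaw": 1},
    {"dx": 36.4,"dy": -21.6,"dz": 0.2,"yaw": 0,"jaw": 1},
    {"dx": 36.4,"dy": -21.6,"dz": 0.2,"yaw": 0,"jaw": 1},
    {"dx": 36.4,"dy": -21.6,"dz": 0.2,"yaw": 0,"jaw": 1},
    {"dx": 36.4,"dy": -21.6,"dz": 0.2,"yaw": 0,"jaw": 1},
  ],
)

```text
time_s: 2.6
tcp_pos: [0.4932, -0.056, 0.2137]
ee_rot: [0.961, 0.278, 0.0, 0.0]
wrist_force: [0.6, -1.0, 0.2]
opening: 0.0953
```

```bash
python3 - <<'E'
from h import *
import pickle
c=ctrl.capture("wrist");cv2.imwrite("pics/w3.png",c["img"]);pickle.dump(c,open("w3.pkl","wb"))
print(proj(c,(.5535,.0686,.104)))
E
python3 go.py .5535,.0686,.213,-57.7 .5535,.0686,.069,-57.7
```

```text
(np.float64(237.89752200191765), np.float64(69.26609632478869))
t 2.65 tcp [ 0.4954 -0.05    0.2136] jawdeg -57.410691962692304 F [-0.5397  3.9476  0.3899] open 0.09488058841753687 q [-0.2114 -0.2214  1.9845  0.0051  1.3767  0.7896]
target [0.5535 0.0686 0.213 ] -57.7 -> dx 11.28 dy -6.87 dz 0.13 yaw 0.3 rows 3.16683208599678
target [0.5535 0.0686 0.069 ] -57.7 -> dx 0.00 dy 0.00 dz 14.40 yaw -0.0 rows 3.4532374100719423
```

View pics/w3.png

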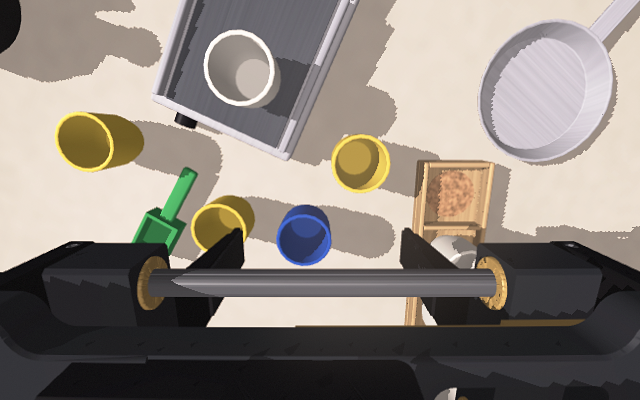

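Call:
apply_moves(
  series=[
    {"dx": 11.3,"dy": -6.9,"dz": 0.1,"yaw": 0,"jaw": 1},
    {"dx": 11.3,"dy": -6.9,"dz": 0.1,"yaw": 0,"jaw": 1},
    {"dx": 11.3,"dy": -6.9,"dz": 0.1,"yaw": 0,"jaw": 1},
    {"dx": 11.3,"dy": -6.9,"dz": 2,"yaw": 0,"jaw": 1},
    {"dx": 11.3,"dy": -6.9,"dz": 5,"yaw": 0,"jaw": 1},
    {"dx": 11.3,"dy": -6.9,"dz": 9,"yaw": 0,"jaw": 1},
    {"dx": 11.3,"dy": -6.9,"dz": 12,"yaw": 0,"jaw": 1},
    {"dx": 11.3,"dy": -6.9,"dz": 14.4,"yaw": 0,"jaw": 1},
  ],
)

```text
time_s: 3.32
tcp_pos: [0.5498, 0.0609, 0.0662]
ee_rot: [0.961, 0.278, -0.002, -0.0]
wrist_force: [-1.5, -0.4, 0.2]
opening: 0.0948
```

```bash
python3 go.py .5535,.0686,.069,-57.7
python3 - <<'E'
from h import *
import pickle
c=pickle.load(open("w3.pkl","rb"))
print("cork",px2world(c,454,193,.012),"walls",[px2world(c,*q,.032) for q in((418,164),(492,164),(422,228),(488,228))])
for d in ctrl.place_of("free_slot_c","top")[:2]: print(d)
E
```

```text
t 3.3167 tcp [0.5498 0.0609 0.0662] jawdeg -57.70257412980042 F [-1.5041 -0.4469  0.1524] open 0.09476944229988914 q [ 0.0134  0.0548  1.9881 -0.0003  1.1019  1.0207]
target [0.5535 0.0686 0.069 ] -57.7 -> dx 0.72 dy -0.45 dz -0.28 yaw -0.0 rows 0.21534282225039986
cork [ 0.57226321 -0.20320918  0.012     ] walls [array([ 0.57582996, -0.13582309,  0.032     ]), array([ 0.62247228, -0.20938651,  0.032     ]), array([ 0.51520682, -0.18737247,  0.032     ]), array([ 0.55892235, -0.25680214,  0.032     ])]
{'xy': [420.1, 185.8], 'confidence': 0.58}
```

Call:
apply_moves(
  series=[
    {"dx": 0.7,"dy": -0.45,"dz": -0.3,"yaw": 0,"jaw": 1},
    {"dx": 0.7,"dy": -0.45,"dz": -0.3,"yaw": 0,"jaw": 0.5},
    {"dx": 0.7,"dy": -0.45,"dz": -0.3,"yaw": 0,"jaw": 0.4},
    {"dx": 0.7,"dy": -0.45,"dz": -0.3,"yaw": 0,"jaw": 0.4},
    {"dx": 0.7,"dy": -0.45,"dz": -0.3,"yaw": 0,"jaw": 0.4},
    {"dx": 0.7,"dy": -0.45,"dz": -0.3,"yaw": 0,"jaw": 0.4},
  ],
  squeeze=12,
)

```text
time_s: 3.87
tcp_pos: [0.5554, 0.069, 0.0737]
ee_rot: [0.961, 0.278, 0.001, 0.0]
wrist_force: [-0.2, 0.1, 1.2]
opening: 0.067
```

```bash
python3 go.py .5535,.0686,.15,-57.7
```

```text
t 3.8667 tcp [0.5554 0.069  0.0737] jawdeg -57.70583423860169 F [-0.2007  0.1297  1.2484] open 0.06700870180267712 q [ 0.0278  0.0557  1.9729 -0.0001  1.1106  1.0349]
target [0.5535 0.0686 0.15  ] -57.7 -> dx -0.17 dy -0.06 dz -7.63 yaw -0.0 rows 1.829222074468345
```

Call:
apply_moves(
  series=[
    {"dx": 0,"dy": 0,"dz": 0.2,"yaw": 0,"jaw": 0.4},
    {"dx": 0,"dy": 0,"dz": 0.2,"yaw": 0,"jaw": 0.4},
    {"dx": 0,"dy": 0,"dz": 0.2,"yaw": 0,"jaw": 0.4},
    {"dx": 0,"dy": 0,"dz": 0.2,"yaw": 0,"jaw": 0.4},
    {"dx": 0,"dy": 0,"dz": 0.2,"yaw": 0,"jaw": 0.4},
  ],
  squeeze=12,
)

```text
time_s: 4.28
tcp_pos: [0.5558, 0.0688, 0.0719]
ee_rot: [0.961, 0.278, 0.001, 0.001]
wrist_force: [0.3, -1.9, 6.0]
opening: 0.0613
```

```bash
python3 go.py .5535,.0686,.15,-57.7 .567,-.201,.15,-57.7
```

```text
t 4.2833 tcp [0.5558 0.0688 0.0719] jawdeg -57.70674551453149 F [ 0.3398 -1.8692  6.0243] open 0.06129840713658673 q [ 0.0275  0.0586  1.9734 -0.0006  1.1068  1.035 ]
target [0.5535 0.0686 0.15  ] -57.7 -> dx -0.19 dy -0.09 dz -7.81 yaw -0.0 rows 1.8747169923284017
target [ 0.567 -0.201  0.15 ] -57.7 -> dx -13.27 dy 23.51 dz 0.00 yaw -0.0 rows 6.473328276481374
```

Call:
apply_moves(
  series=[
    {"dx": 0,"dy": 0,"dz": -2,"yaw": 0,"jaw": 0.4},
    {"dx": 0,"dy": 0,"dz": -5,"yaw": 0,"jaw": 0.4},
    {"dx": 0,"dy": 0,"dz": -8,"yaw": 0,"jaw": 0.4},
    {"dx": 0,"dy": 0,"dz": -8,"yaw": 0,"jaw": 0.4},
  ],
  squeeze=14,
)

```text
time_s: 4.62
tcp_pos: [0.5581, 0.0693, 0.1567]
ee_rot: [0.961, 0.278, 0.005, 0.001]
wrist_force: [0.9, 0.3, 0.9]
opening: 0.0613
```

```bash
python3 go.py .567,-.201,.15,-57.7
python3 - <<'E'
from h import *
c=ctrl.capture("wrist");cv2.imwrite("pics/w4.png",c["img"])
E
```

```text
t 4.6167 tcp [0.5581 0.0693 0.1567] jawdeg -57.70723304826133 F [0.9442 0.3327 0.9283] open 0.06125806896817363 q [ 0.0279 -0.0322  1.9113  0.0003  1.2518  1.035 ]
target [ 0.567 -0.201  0.15 ] -57.7 -> dx -13.70 dy 23.32 dz 0.67 yaw -0.0 rows 6.487172822015116
```

View pics/w4.png

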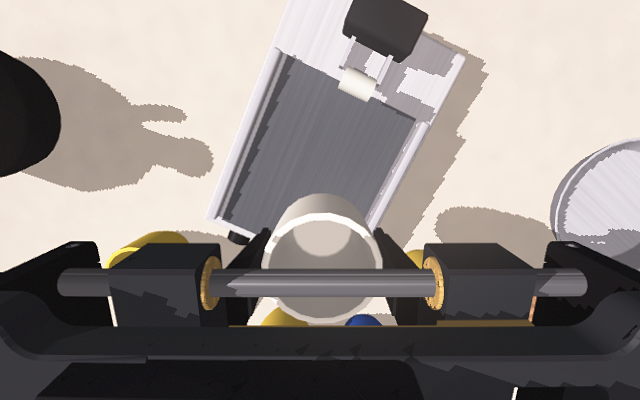

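Call:
apply_moves(
  series=[
    {"dx": -13.7,"dy": 23.3,"dz": 0.3,"yaw": 0,"jaw": 0.4},
    {"dx": -13.7,"dy": 23.3,"dz": 0.3,"yaw": 0,"jaw": 0.4},
    {"dx": -13.7,"dy": 23.3,"dz": 0.3,"yaw": 0,"jaw": 0.4},
    {"dx": -13.7,"dy": 23.3,"dz": 0.3,"yaw": 0,"jaw": 0.4},
    {"dx": -13.7,"dy": 23.3,"dz": 0.3,"yaw": 0,"jaw": 0.4},
    {"dx": -13.7,"dy": 23.3,"dz": 0.3,"yaw": 0,"jaw": 0.4},
    {"dx": -13.7,"dy": 23.3,"dz": 0.3,"yaw": 0,"jaw": 0.4},
    {"dx": -13.7,"dy": 23.3,"dz": 0.3,"yaw": 0,"jaw": 0.4},
  ],
)

```text
time_s: 5.33
tcp_pos: [0.5617, -0.2048, 0.1447]
ee_rot: [0.961, 0.276, -0.002, -0.001]
wrist_force: [-0.1, -0.1, -1.5]
opening: 0.0616
```

```bash
python3 - <<'E'
from h import *
import pickle
for n in("wrist","top","side"):
    c=ctrl.capture(n);pickle.dump(c,open(n+"5.pkl","wb"));im=c["img"]
    if n=="side": im=cv2.resize(im[120:230,280:440],None,fx=5,fy=5,interpolation=cv2.INTER_CUBIC)
    cv2.imwrite(f"pics/{n}5.png",im)
E
python3 go.py .567,-.201,.15,-57.7 .567,-.201,.05,-57.7
```

```text
t 5.4833 tcp [ 0.5622 -0.2002  0.1452] jawdeg -57.723209529306935 F [-0.2627  0.4907 -1.0894] open 0.06136951481133729 q [-0.4324  0.063   1.8352  0.0006  1.2469  0.5749]
target [ 0.567 -0.201  0.15 ] -57.7 -> dx 0.37 dy 0.32 dz -0.48 yaw -0.0 rows 0.16396681098248597
target [ 0.567 -0.201  0.05 ] -57.7 -> dx 0.00 dy 0.00 dz 10.00 yaw -0.0 rows 2.3980815347721824
```

View pics/wrist5.png

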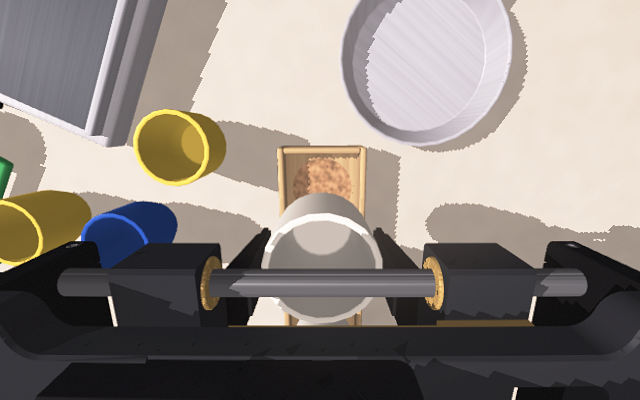

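View pics/side5.png

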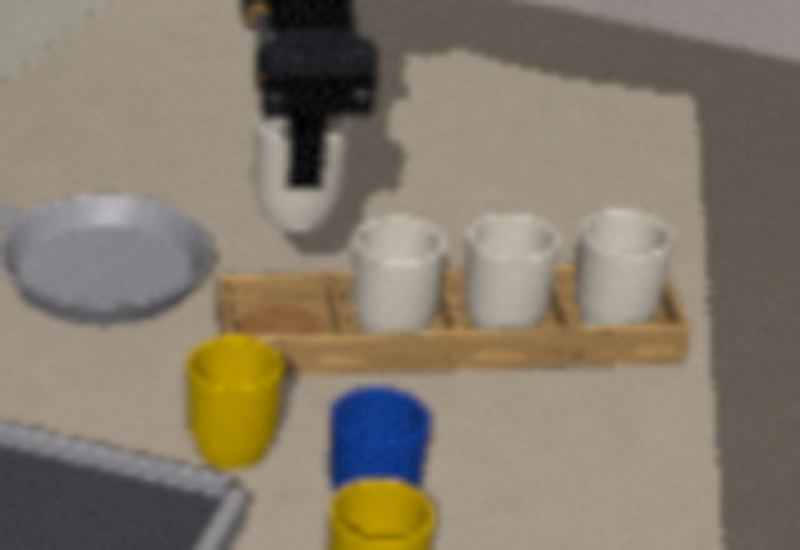

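Run:
```python
from h import *
import pickle
np.set_printoptions(precision=4,suppress=True)
c=pickle.load(open("wrist5.pkl","rb"))
A=px2world(c,278,147,.032);B=px2world(c,366,147,.032);d=np.array([.845,.534,0])
print(A,B,np.linalg.norm(A-B),(A+B)/2-.042*d, proj(c,(.5622,-.2,.145)))
C=px2world(c,322.5,157,.013);print("corkfar",C,C-.03*d)
W=cloud(c)
m=(W[...,2]>.008)&(W[...,2]<.04)&(abs(W[...,0]-.57)<.06)&(abs(W[...,1]+.2)<.06)
q=W[m];print(len(q),q.min(0),q.max(0)); e=q[(q[:,2]>.027)];print((e@d).max())
print((A@d),"slotcentre along d:",.567*.845-.201*.534)
s=pickle.load(open("side5.pkl","rb"))
print("side far-left end top corner", px2world(s,280+218/5,120+278/5,.032), "near left", px2world(s,280+286/5,120+338/5,.032))
```

```text
[ 0.5828 -0.1427  0.032 ] [ 0.6259 -0.2116  0.032 ] 0.08127793130878938 [ 0.5689 -0.1995  0.032 ] (np.float64(316.7645664567306), np.float64(240.975377846888))
corkfar [ 0.5952 -0.1834  0.013 ] [ 0.5699 -0.1994  0.013 ]
4768 [ 0.5259 -0.2493  0.008 ] [ 0.6259 -0.1422  0.033 ]
0.41659195702853047
0.41627728046900087 slotcentre along d: 0.3717809999999999
side far-left end top corner [ 0.6206 -0.2097  0.032 ] near left [ 0.5456 -0.1657  0.032 ]
```

Call:
apply_moves(
  series=[
    {"dx": 0.75,"dy": 0.3,"dz": 0,"yaw": 0,"jaw": 0.4},
    {"dx": 0.75,"dy": 0.3,"dz": 2,"yaw": 0,"jaw": 0.4},
    {"dx": 0.75,"dy": 0.3,"dz": 4,"yaw": 0,"jaw": 0.4},
    {"dx": 0.75,"dy": 0.3,"dz": 6,"yaw": 0,"jaw": 0.4},
    {"dx": 0.75,"dy": 0.3,"dz": 7.5,"yaw": 0,"jaw": 0.4},
    {"dx": 0.75,"dy": 0.3,"dz": 8.5,"yaw": 0,"jaw": 0.4},
    {"dx": 0.75,"dy": 0.3,"dz": 8.8,"yaw": 0,"jaw": 0.4},
    {"dx": 0.75,"dy": 0.3,"dz": 8.8,"yaw": 0,"jaw": 0.4},
  ],
)

```text
time_s: 6.15
tcp_pos: [0.571, -0.1984, 0.0584]
ee_rot: [0.96, 0.279, -0.001, -0.001]
wrist_force: [0.3, 0.7, -1.5]
opening: 0.0615
```

```bash
python3 - <<'E'
from h import *
import pickle
c=ctrl.capture("side");im=cv2.resize(c["img"][120:230,280:440],None,fx=5,fy=5,interpolation=cv2.INTER_CUBIC);cv2.imwrite("pics/side6.png",im)
E
python3 go.py .5705,-.199,.05,-57.7
```

```text
t 6.2 tcp [ 0.5717 -0.199   0.0596] jawdeg -57.64122791470994 F [ 0.17    0.1947 -1.0655] open 0.06109417884328446 q [-0.4236  0.1701  1.8743  0.0001  1.0969  0.5824]
target [ 0.5705 -0.199   0.05  ] -57.7 -> dx -0.10 dy -0.06 dz 0.96 yaw 0.1 rows 0.23131893373715662
```

View pics/side6.png

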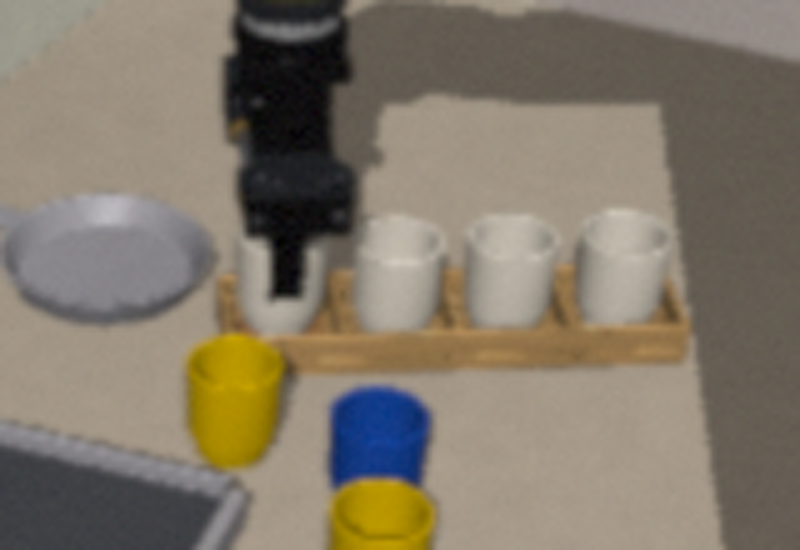

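Call:
apply_moves(
  series=[
    {"dx": -0.1,"dy": 0,"dz": 0.3,"yaw": 0,"jaw": 0.4},
    {"dx": -0.1,"dy": 0,"dz": 0.6,"yaw": 0,"jaw": 0.4},
    {"dx": -0.1,"dy": 0,"dz": 0.8,"yaw": 0,"jaw": 0.4},
    {"dx": -0.1,"dy": 0,"dz": 0.9,"yaw": 0,"jaw": 0.4},
    {"dx": -0.1,"dy": 0,"dz": 0.9,"yaw": 0,"jaw": 0.4},
  ],
)

```text
time_s: 6.62
tcp_pos: [0.5704, -0.2003, 0.0504]
ee_rot: [0.961, 0.278, 0.0, 0.0]
wrist_force: [-0.4, -0.3, -2.2]
opening: 0.0616
```

Call:
apply_moves(
  series=[
    {"dx": 0,"dy": 0,"dz": 0.1,"yaw": 0,"jaw": 0.4},
    {"dx": 0,"dy": 0,"dz": 0.1,"yaw": 0,"jaw": 0.4},
  ],
)

```text
time_s: 6.78
tcp_pos: [0.5708, -0.2001, 0.0501]
ee_rot: [0.961, 0.278, 0.0, -0.0]
wrist_force: [-1.2, 1.1, 2.5]
opening: 0.061
```

Call:
apply_moves(
  series=[
    {"dx": 0,"dy": 0,"dz": 0.1,"yaw": 0,"jaw": 0.4},
    {"dx": 0,"dy": 0,"dz": 0.1,"yaw": 0,"jaw": 0.7},
    {"dx": 0,"dy": 0,"dz": 0,"yaw": 0,"jaw": 0.95},
    {"dx": 0,"dy": 0,"dz": 0,"yaw": 0,"jaw": 0.95},
    {"dx": 0,"dy": 0,"dz": 0,"yaw": 0,"jaw": 0.95},
    {"dx": 0,"dy": 0,"dz": 0,"yaw": 0,"jaw": 0.95},
    {"dx": 0,"dy": 0,"dz": 0,"yaw": 0,"jaw": 0.95},
    {"dx": 0,"dy": 0,"dz": 0,"yaw": 0,"jaw": 0.95},
  ],
)

```text
time_s: 7.45
tcp_pos: [0.5702, -0.2002, 0.0491]
ee_rot: [0.961, 0.278, -0.0, -0.0]
wrist_force: [-1.6, -0.3, -0.6]
opening: 0.0902
```

```bash
python3 - <<'E'
from h import *
c=ctrl.capture("wrist");cv2.imwrite("pics/w7.png",c["img"])
E
python3 go.py .5705,-.199,.24,-57.7
```

```text
t 7.5 tcp [ 0.5703 -0.2001  0.0491] jawdeg -57.70515466386537 F [-0.3109 -0.4841 -0.0904] open 0.08984326106014826 q [-0.4263  0.1814  1.8812 -0.      1.0792  0.5808]
target [ 0.5705 -0.199   0.24  ] -57.7 -> dx 0.08 dy -0.09 dz -19.09 yaw -0.0 rows 4.577561022666796
```

View pics/w7.png

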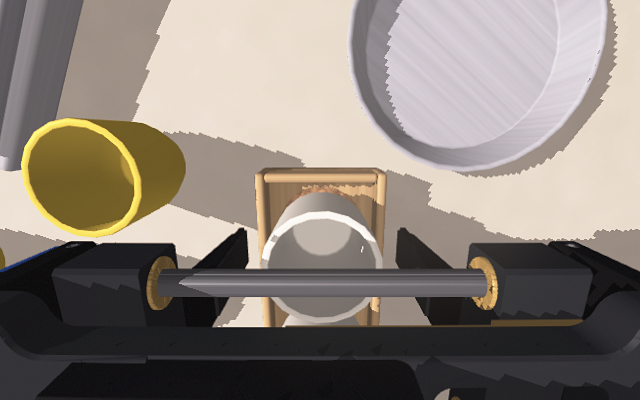

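Call:
apply_moves(
  series=[
    {"dx": 0,"dy": 0,"dz": -2,"yaw": 0,"jaw": 0.95},
    {"dx": 0,"dy": 0,"dz": -5,"yaw": 0,"jaw": 1},
    {"dx": 0,"dy": 0,"dz": -9,"yaw": 0,"jaw": 1},
    {"dx": 0,"dy": 0,"dz": -13,"yaw": 0,"jaw": 1},
    {"dx": 0,"dy": 0,"dz": -17,"yaw": 0,"jaw": 1},
    {"dx": 0,"dy": 0,"dz": -19,"yaw": 0,"jaw": 1},
    {"dx": 0,"dy": 0,"dz": -19,"yaw": 0,"jaw": 1},
  ],
)

```text
time_s: 8.08
tcp_pos: [0.5733, -0.2015, 0.2473]
ee_rot: [0.961, 0.278, 0.005, 0.004]
wrist_force: [0.3, 0.7, -0.2]
opening: 0.0947
```

```bash
python3 - <<'E'
from h import *
c=ctrl.capture("side");im=cv2.resize(c["img"][120:230,280:440],None,fx=5,fy=5,interpolation=cv2.INTER_CUBIC);cv2.imwrite("pics/side8.png",im)
W=cloud(c);q=W[(np.hypot(W[...,0]-.569,W[...,1]+.2)<.05)&(W[...,2]>.074)&(W[...,2]<.1)];print(len(q),cv2.minEnclosingCircle(q[:,:2].astype(np.float32)),q[:,2].max())
E
python3 go.py .555,.2,.25,-85 .454,.3945,.25,-112.7
```

```text
106 ((0.5658231973648071, -0.20007677376270294), 0.03410079702734947) 0.08725280443342176
t 8.1333 tcp [ 0.572  -0.2009  0.2434] jawdeg -57.70093384164838 F [-0.0337  0.6395 -0.2855] open 0.09483626412310285 q [-0.4262  0.0075  1.7242 -0.      1.4028  0.5808]
target [0.555 0.2   0.25 ] -85.0 -> dx 19.99 dy -34.79 dz -0.79 yaw 27.3 rows 9.623053289035422
target [0.454  0.3945 0.25  ] -112.7 -> dx -8.37 dy -20.26 dz 0.00 yaw 27.7 rows 5.255643391832883
```

View pics/side8.png

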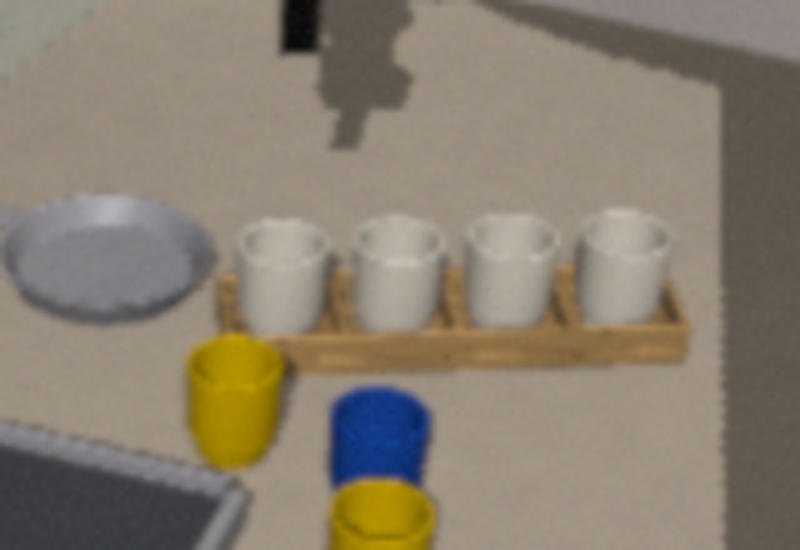

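Cup stands in the left (empty) slot, matching the other cups. On to the pot.

Call:
apply_moves(
  series=[
    {"dx": 20,"dy": -35,"dz": -1,"yaw": 27,"jaw": 1},
    {"dx": 20,"dy": -35,"dz": -1,"yaw": 27,"jaw": 1},
    {"dx": 20,"dy": -35,"dz": -1,"yaw": 27,"jaw": 1},
    {"dx": 20,"dy": -35,"dz": -1,"yaw": 27,"jaw": 1},
    {"dx": 20,"dy": -35,"dz": -1,"yaw": 27,"jaw": 1},
    {"dx": 20,"dy": -35,"dz": -1,"yaw": 27,"jaw": 1},
    {"dx": 20,"dy": -35,"dz": -1,"yaw": 27,"jaw": 1},
    {"dx": 20,"dy": -35,"dz": -1,"yaw": 27,"jaw": 1},
  ],
)

```text
time_s: 8.8
tcp_pos: [0.5542, 0.1292, 0.2447]
ee_rot: [0.999, 0.046, -0.002, 0.0]
wrist_force: [1.4, 0.0, 0.7]
opening: 0.0952
```

```bash
python3 go.py .454,.3945,.25,-112.7
```

```text
t 8.8 tcp [0.5542 0.1292 0.2447] jawdeg -84.71194206857153 F [1.361  0.0477 0.7432] open 0.09524277096041914 q [ 0.1347 -0.0692  1.7969 -0.      1.4178  1.6132]
target [0.454  0.3945 0.25  ] -112.7 -> dx -7.53 dy -27.34 dz -0.51 yaw 28.0 rows 6.8016242525393515
```

Run:
```python
from h import *
import pickle
c=ctrl.capture("wrist");cv2.imwrite("pics/w9.png",c["img"]);pickle.dump(c,open("w9.pkl","wb"))
```

```text
(no output)
```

View pics/w9.png

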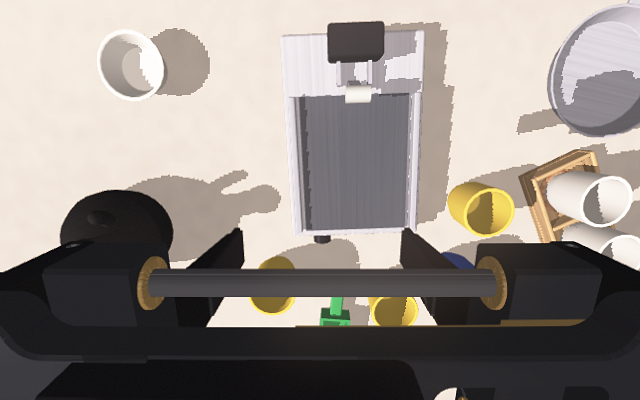

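Call:
apply_moves(
  series=[
    {"dx": -7.5,"dy": -27.3,"dz": -0.5,"yaw": 28,"jaw": 1},
    {"dx": -7.5,"dy": -27.3,"dz": -0.5,"yaw": 28,"jaw": 1},
    {"dx": -7.5,"dy": -27.3,"dz": -0.5,"yaw": 28,"jaw": 1},
    {"dx": -7.5,"dy": -27.3,"dz": -0.5,"yaw": 28,"jaw": 1},
    {"dx": -7.5,"dy": -27.3,"dz": -0.5,"yaw": 28,"jaw": 1},
    {"dx": -7.5,"dy": -27.3,"dz": -0.5,"yaw": 28,"jaw": 1},
    {"dx": -7.5,"dy": -27.3,"dz": -0.5,"yaw": 28,"jaw": 1},
    {"dx": -7.5,"dy": -27.3,"dz": -0.5,"yaw": 28,"jaw": 1},
  ],
)

```text
time_s: 9.52
tcp_pos: [0.4525, 0.3965, 0.2497]
ee_rot: [0.981, -0.194, -0.002, 0.0]
wrist_force: [0.0, -0.6, 0.1]
opening: 0.095
```

```bash
python3 - <<'E'
from h import *
import pickle
c=ctrl.capture("wrist");cv2.imwrite("pics/w10.png",c["img"]);pickle.dump(c,open("w10.pkl","wb"))
print(proj(c,(.454,.3945,.15)))
E
python3 go.py .454,.3945,.098,-112.7
```

```text
(np.float64(323.1967124043545), np.float64(200.73697419515827))
t 9.5667 tcp [0.4534 0.3947 0.2497] jawdeg -112.40362161620736 F [ 0.2188 -0.5764  0.4327] open 0.09531805141254775 q [0.6267 0.0002 1.7209 0.0007 1.4244 2.5884]
target [0.454  0.3945 0.098 ] -112.7 -> dx 0.10 dy -0.05 dz 15.17 yaw 0.3 rows 3.6380021170889627
```

View pics/w10.png

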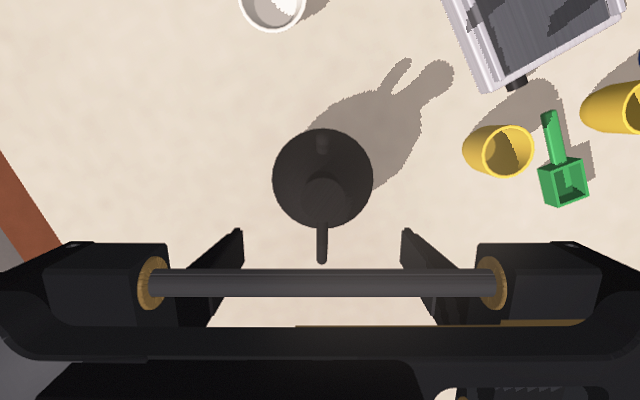

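Call:
apply_moves(
  series=[
    {"dx": 0.1,"dy": 0,"dz": 3,"yaw": 0.3,"jaw": 1},
    {"dx": 0.1,"dy": 0,"dz": 6,"yaw": 0.3,"jaw": 1},
    {"dx": 0.1,"dy": 0,"dz": 9,"yaw": 0.3,"jaw": 1},
    {"dx": 0.1,"dy": 0,"dz": 12,"yaw": 0.3,"jaw": 1},
    {"dx": 0.1,"dy": 0,"dz": 14,"yaw": 0.3,"jaw": 1},
    {"dx": 0.1,"dy": 0,"dz": 15,"yaw": 0.3,"jaw": 1},
    {"dx": 0.1,"dy": 0,"dz": 15,"yaw": 0.3,"jaw": 1},
    {"dx": 0.1,"dy": 0,"dz": 15,"yaw": 0.3,"jaw": 1},
  ],
)

```text
time_s: 10.23
tcp_pos: [0.4571, 0.3909, 0.1019]
ee_rot: [0.98, -0.2, -0.0, 0.001]
wrist_force: [-0.3, 0.7, 0.8]
opening: 0.0948
```

```bash
python3 go.py .454,.3945,.098,-112.7
python3 - <<'E'
from h import *
from fit import fit,L
import pickle
np.set_printoptions(precision=4,suppress=True)
w=pickle.load(open("w9.pkl","rb"))
cv2.imwrite("pics/w9z.png",cv2.resize(w["img"][10:250,270:440],None,fx=2.5,fy=2.5,interpolation=cv2.INTER_CUBIC))
a,b=w["img"][10:130,270:440],None
cv2.imwrite("pics/w9a.png",cv2.resize(a,None,fx=4.5,fy=4.5,interpolation=cv2.INTER_CUBIC))
M=cloud(w)
m=(abs(M[...,2]-.034)<.003)&(abs(M[...,0]-.6)<.15)&(abs(M[...,1]-.09)<.1)
E
```

```text
t 10.2333 tcp [0.4571 0.3909 0.1019] jawdeg -113.05883667627985 F [-0.2642  0.7478  0.7709] open 0.0947828970969518 q [ 0.6184  0.1144  1.8577 -0.0002  1.1708  2.5918]
target [0.454  0.3945 0.098 ] -112.7 -> dx -0.42 dy -0.21 dz 0.39 yaw -0.4 rows 0.14718203665825189
```

View pics/w9a.png

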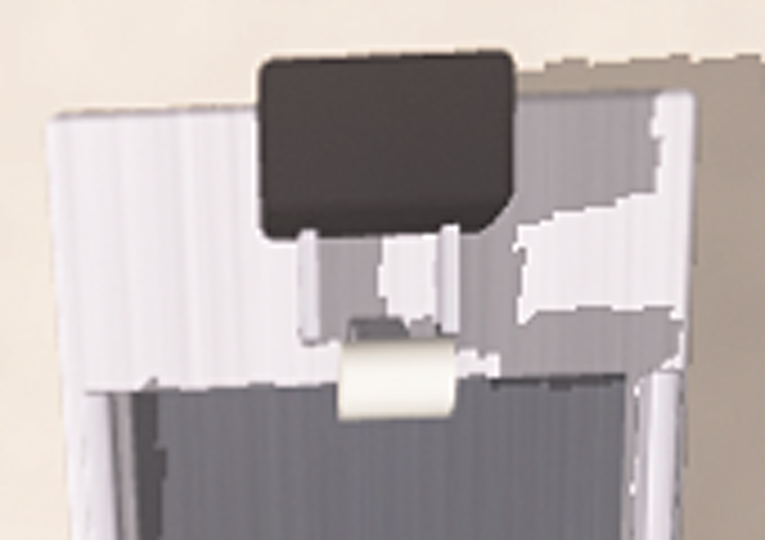

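View pics/w9z.png

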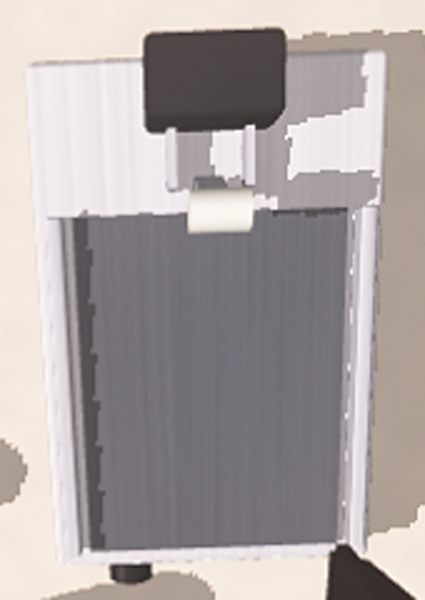

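Call:
apply_moves(
  series=[
    {"dx": -0.4,"dy": -0.2,"dz": 0.3,"yaw": -0.3,"jaw": 1},
    {"dx": -0.4,"dy": -0.2,"dz": 0.3,"yaw": -0.3,"jaw": 0.7},
    {"dx": -0.4,"dy": -0.2,"dz": 0.3,"yaw": -0.3,"jaw": 0.5},
    {"dx": -0.4,"dy": -0.2,"dz": 0.3,"yaw": -0.3,"jaw": 0.45},
  ],
  squeeze=30,
)

```text
time_s: 10.57
tcp_pos: [0.4545, 0.3959, 0.1007]
ee_rot: [0.98, -0.197, 0.001, -0.001]
wrist_force: [-0.0, 0.1, -0.2]
opening: 0.0804
```

```bash
python3 go.py .454,.3945,.098,-112.7
python3 - <<'E'
from h import *
from fit import fit,L,tw
import pickle
np.set_printoptions(precision=4,suppress=True)
w=pickle.load(open("w9.pkl","rb"))
f=lambda x,y:tw(x,y,4.5,270,10)
g=lambda x,y:tw(x,y,2.5,270,10)
N=[(w,f(50,118),(130,85,30)),(w,f(692,93),(130,-85,30)),(w,f(260,60),(130,30,65)),(w,f(514,50),(130,-30,65)),(w,f(397,380),(57,0,74)),(w,g(60,562),(-120,85,30))]
p,e=fit(N,[.6,.095,.1]);print("w only",p);print(e.T)
p,e=fit(N+L,[.6,.095,.1]);print("all",p);print(e.T)
E
```

```text
t 10.5667 tcp [0.4545 0.3959 0.1007] jawdeg -112.68364193718507 F [-0.0174  0.0888 -0.208 ] open 0.08043140305367406 q [ 0.6276  0.1162  1.858  -0.0001  1.1653  2.5943]
target [0.454  0.3945 0.098 ] -112.7 -> dx 0.01 dy 0.14 dz 0.27 yaw 0.0 rows 0.07329914949663238
w only [0.602  0.0931 0.1348]
[[-1.7684  2.9186 -0.3639  0.8702 -0.0163 -0.5406]
 [-0.4727 -1.5174  0.201  -0.1605  0.8239  3.8787]]
all [0.6018 0.0931 0.1322]
[[-1.4575  3.2117 -0.0145  1.2112  0.1462 -0.7455 -0.5083  1.0191 -0.8525
  -0.2622 -0.1484 -0.9954  0.369  -0.4606  1.3765 -1.8646  0.1951  0.6067
   0.3442]
 [-0.4484 -1.074   0.3787  0.1826  1.0721  3.9149 -0.422  -0.9199  0.1574
  -0.6435 -2.5341 -1.7335 -0.091   1.057   0.3653  0.3806  0.5322 -0.2033
   1.139 ]]
```

Call:
apply_moves(
  series=[
    {"dx": 0,"dy": 0.1,"dz": 0.2,"yaw": 0,"jaw": 0.3},
    {"dx": 0,"dy": 0.1,"dz": 0.2,"yaw": 0,"jaw": 0.3},
    {"dx": 0,"dy": 0.1,"dz": 0.2,"yaw": 0,"jaw": 0.3},
    {"dx": 0,"dy": 0.1,"dz": 0.2,"yaw": 0,"jaw": 0.3},
    {"dx": 0,"dy": 0.1,"dz": 0.2,"yaw": 0,"jaw": 0.3},
    {"dx": 0,"dy": 0.1,"dz": 0.2,"yaw": 0,"jaw": 0.3},
    {"dx": 0,"dy": 0.1,"dz": 0.2,"yaw": 0,"jaw": 0.3},
  ],
  squeeze=40,
)

```text
time_s: 11.15
tcp_pos: [0.4538, 0.3949, 0.0975]
ee_rot: [0.98, -0.197, 0.0, -0.001]
wrist_force: [0.2, 2.4, -0.8]
opening: 0.0401
```

Call:
apply_moves(
  series=[
    {"dx": 0,"dy": 0,"dz": 0,"yaw": 0,"jaw": 0.3},
    {"dx": 0,"dy": 0,"dz": 0,"yaw": 0,"jaw": 0.3},
    {"dx": 0,"dy": 0,"dz": 0,"yaw": 0,"jaw": 0.3},
    {"dx": 0,"dy": 0,"dz": 0,"yaw": 0,"jaw": 0.3},
  ],
  squeeze=40,
)

```text
time_s: 11.48
tcp_pos: [0.4537, 0.3947, 0.0976]
ee_rot: [0.98, -0.197, 0.0, -0.0]
wrist_force: [0.4, 2.3, -1.7]
opening: 0.0402
```

```bash
python3 go.py .454,.3945,.098,-112.7
```

```text
t 11.4833 tcp [0.4537 0.3947 0.0976] jawdeg -112.705424445463 F [ 0.4427  2.2912 -1.6695] open 0.04024411941311795 q [0.6266 0.1177 1.8622 0.0003 1.161  2.5935]
target [0.454  0.3945 0.098 ] -112.7 -> dx 0.04 dy 0.01 dz -0.04 yaw -0.0 rows 0.013813854484008807
```

Call:
apply_moves(
  series=[
    {"dx": 0,"dy": 0,"dz": -0.7,"yaw": 0,"jaw": 0.3},
    {"dx": 0,"dy": 0,"dz": -1.5,"yaw": 0,"jaw": 0.3},
    {"dx": 0,"dy": 0,"dz": -3,"yaw": 0,"jaw": 0.3},
    {"dx": 0,"dy": 0,"dz": -4,"yaw": 0,"jaw": 0.3},
    {"dx": 0,"dy": 0,"dz": -4,"yaw": 0,"jaw": 0.3},
    {"dx": 0,"dy": 0,"dz": -4,"yaw": 0,"jaw": 0.3},
  ],
)

```text
time_s: 11.98
tcp_pos: [0.4539, 0.3945, 0.1381]
ee_rot: [0.98, -0.197, 0.001, -0.0]
wrist_force: [0.3, -0.2, -7.9]
opening: 0.0401
```

```bash
python3 - <<'E'
from h import *
import pickle
c=ctrl.capture("side");pickle.dump(c,open("s11.pkl","wb"));im=cv2.resize(c["img"][220:360,200:340],None,fx=4,fy=4,interpolation=cv2.INTER_CUBIC);cv2.imwrite("pics/side11.png",im)
c=ctrl.capture("wrist");cv2.imwrite("pics/w11.png",c["img"])
E
python3 go.py .454,.3945,.22,-112.7
```

```text
t 12.0833 tcp [0.453  0.3939 0.1365] jawdeg -112.70823931321736 F [-0.178  -0.4214 -7.5215] open 0.040482470422688335 q [ 0.6263  0.0776  1.8352 -0.0002  1.2306  2.5935]
target [0.454  0.3945 0.22  ] -112.7 -> dx 0.06 dy -0.08 dz -8.35 yaw -0.0 rows 2.002865011263323
```

View pics/side11.png

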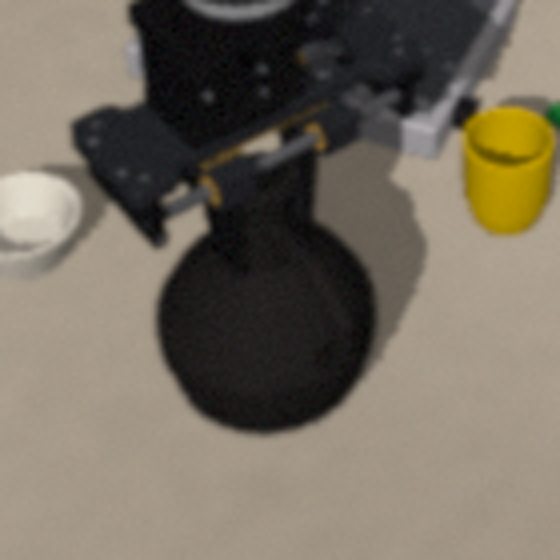

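View pics/w11.png

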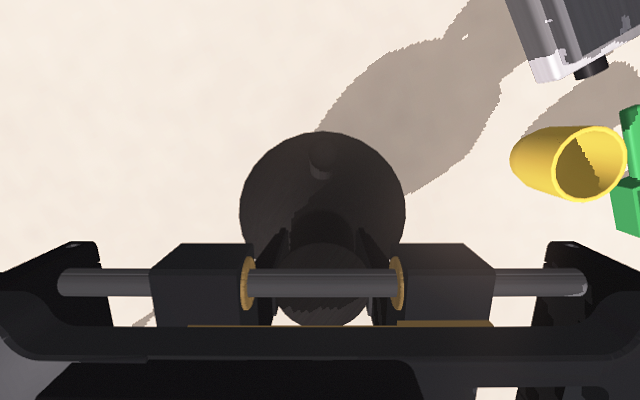

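Call:
apply_moves(
  series=[
    {"dx": 0,"dy": 0,"dz": -3,"yaw": 0,"jaw": 0.3},
    {"dx": 0,"dy": 0,"dz": -6,"yaw": 0,"jaw": 0.3},
    {"dx": 0,"dy": 0,"dz": -7.5,"yaw": 0,"jaw": 0.3},
    {"dx": 0,"dy": 0,"dz": -7.5,"yaw": 0,"jaw": 0.3},
  ],
)

```text
time_s: 12.42
tcp_pos: [0.4554, 0.3958, 0.217]
ee_rot: [0.98, -0.197, 0.003, -0.003]
wrist_force: [1.4, 1.4, -5.2]
opening: 0.0401
```

```bash
python3 go.py .5668,.0885,.21,-82.55
```

```text
t 12.4167 tcp [0.4554 0.3958 0.217 ] jawdeg -112.70152968549436 F [ 1.3769  1.3536 -5.195 ] open 0.04006188283115091 q [ 0.6265  0.0158  1.7602 -0.      1.3579  2.5935]
target [0.5668 0.0885 0.21  ] -82.55 -> dx 22.13 dy 24.05 dz 0.63 yaw -30.2 rows 7.840004441078023
```

Call:
apply_moves(
  series=[
    {"dx": 0.8,"dy": 0.8,"dz": 0.1,"yaw": -1,"jaw": 0.3},
    {"dx": 2.2,"dy": 2.4,"dz": 0.1,"yaw": -3,"jaw": 0.3},
    {"dx": 4,"dy": 4.4,"dz": 0.2,"yaw": -6,"jaw": 0.3},
    {"dx": 6,"dy": 6.5,"dz": 0.2,"yaw": -9,"jaw": 0.3},
    {"dx": 8,"dy": 8.7,"dz": 0.3,"yaw": -12,"jaw": 0.3},
    {"dx": 10,"dy": 10.9,"dz": 0.3,"yaw": -15,"jaw": 0.3},
    {"dx": 12,"dy": 13,"dz": 0.3,"yaw": -18,"jaw": 0.3},
    {"dx": 14,"dy": 15.2,"dz": 0.3,"yaw": -21,"jaw": 0.3},
  ],
)

```text
time_s: 13.08
tcp_pos: [0.5229, 0.1985, 0.2064]
ee_rot: [1.0, -0.013, -0.002, 0.001]
wrist_force: [0.2, -0.3, -6.5]
opening: 0.0405
```

```bash
python3 go.py .5668,.0885,.21,-82.55
```

```text
t 13.0833 tcp [0.5229 0.1985 0.2064] jawdeg -91.54232278882535 F [ 0.2077 -0.2649 -6.4848] open 0.04048407189301452 q [ 0.2668 -0.0681  1.8603  0.0001  1.3539  1.8645]
target [0.5668 0.0885 0.21  ] -82.55 -> dx 4.69 dy 10.88 dz -0.37 yaw -9.0 rows 2.8420270576439712
```

Call:
apply_moves(
  series=[
    {"dx": 1.5,"dy": 3.2,"dz": -0.3,"yaw": -3,"jaw": 0.3},
    {"dx": 2.6,"dy": 6,"dz": -0.3,"yaw": -5,"jaw": 0.3},
    {"dx": 3.5,"dy": 8.2,"dz": -0.3,"yaw": -7,"jaw": 0.3},
    {"dx": 4.3,"dy": 9.8,"dz": -0.3,"yaw": -8.5,"jaw": 0.3},
    {"dx": 4.7,"dy": 10.8,"dz": -0.3,"yaw": -9,"jaw": 0.3},
    {"dx": 4.7,"dy": 10.8,"dz": -0.3,"yaw": -9,"jaw": 0.3},
    {"dx": 4.7,"dy": 10.8,"dz": -0.3,"yaw": -9,"jaw": 0.3},
  ],
)

```text
time_s: 13.67
tcp_pos: [0.5667, 0.0905, 0.21]
ee_rot: [0.998, 0.063, -0.002, -0.0]
wrist_force: [0.4, 0.3, -6.6]
opening: 0.0407
```

```bash
python3 - <<'E'
from h import *
import pickle
c=ctrl.capture("wrist");cv2.imwrite("pics/w13.png",c["img"]);pickle.dump(c,open("w13.pkl","wb"))
c=ctrl.capture("side");pickle.dump(c,open("s13.pkl","wb"));cv2.imwrite("pics/s13.png",cv2.resize(c["img"][120:270,200:360],None,fx=4,fy=4,interpolation=cv2.INTER_CUBIC))
E
python3 go.py .5668,.0885,.135,-82.55
```

```text
t 13.7667 tcp [0.5668 0.0914 0.2108] jawdeg -82.68637340177472 F [ 0.2421 -0.1319 -7.1398] open 0.04042096541889908 q [ 0.0662 -0.0388  1.8246  0.0005  1.3585  1.5092]
target [0.5668 0.0885 0.135 ] -82.55 -> dx -0.02 dy 0.30 dz 7.58 yaw -0.1 rows 1.820158170235105
```

View pics/w13.png

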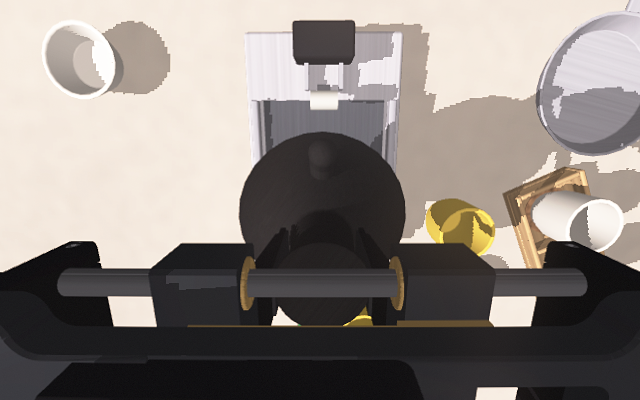

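View pics/s13.png

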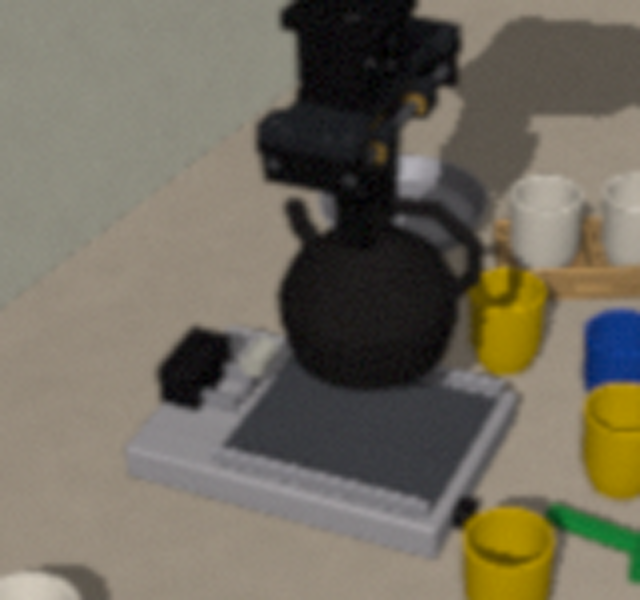

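Call:
apply_moves(
  series=[
    {"dx": 0,"dy": 0.25,"dz": 0.8,"yaw": 0,"jaw": 0.3},
    {"dx": 0,"dy": 0.25,"dz": 2,"yaw": 0,"jaw": 0.3},
    {"dx": 0,"dy": 0.25,"dz": 3.5,"yaw": 0,"jaw": 0.3},
    {"dx": 0,"dy": 0.25,"dz": 5,"yaw": 0,"jaw": 0.3},
    {"dx": 0,"dy": 0.25,"dz": 6,"yaw": 0,"jaw": 0.3},
    {"dx": 0,"dy": 0.25,"dz": 6.5,"yaw": 0,"jaw": 0.3},
    {"dx": 0,"dy": 0.25,"dz": 6.5,"yaw": 0,"jaw": 0.3},
    {"dx": 0,"dy": 0.25,"dz": 6.5,"yaw": 0,"jaw": 0.3},
  ],
)

```text
time_s: 14.43
tcp_pos: [0.5681, 0.0885, 0.1473]
ee_rot: [0.998, 0.064, -0.0, 0.0]
wrist_force: [1.1, 0.6, -5.8]
opening: 0.0401
```

```bash
python3 - <<'E'
from h import *
import pickle
np.set_printoptions(precision=4,suppress=True)
w=pickle.load(open("w13.pkl","rb"))
o=np.array([.6015,.093]);a=np.array([.9916,.1296])
r=px2world(w,324,100,.074);print("roller",r,"pred",o+.057*a)
c=ctrl.capture("wrist");cv2.imwrite("pics/w14.png",c["img"]);pickle.dump(c,open("w14.pkl","wb"))
c=ctrl.capture("side");pickle.dump(c,open("s14.pkl","wb"));cv2.imwrite("pics/s14.png",cv2.resize(c["img"][150:270,210:350],None,fx=5,fy=5,interpolation=cv2.INTER_CUBIC))
E
python3 go.py .5668,.0885,.132,-82.55
```

```text
roller [0.6596 0.1009 0.074 ] pred [0.658  0.1004]
t 14.5333 tcp [0.569  0.0885 0.1486] jawdeg -82.70105624901277 F [ 0.4566 -0.6001 -7.0112] open 0.040033945881935686 q [0.061  0.0104 1.8833 0.     1.2456 1.5044]
target [0.5668 0.0885 0.132 ] -82.55 -> dx -0.22 dy -0.03 dz 1.66 yaw -0.2 rows 0.4020292355818807
```

View pics/w14.png

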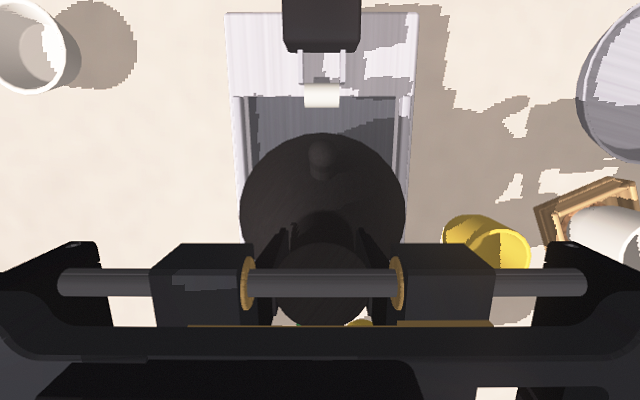

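View pics/s14.png

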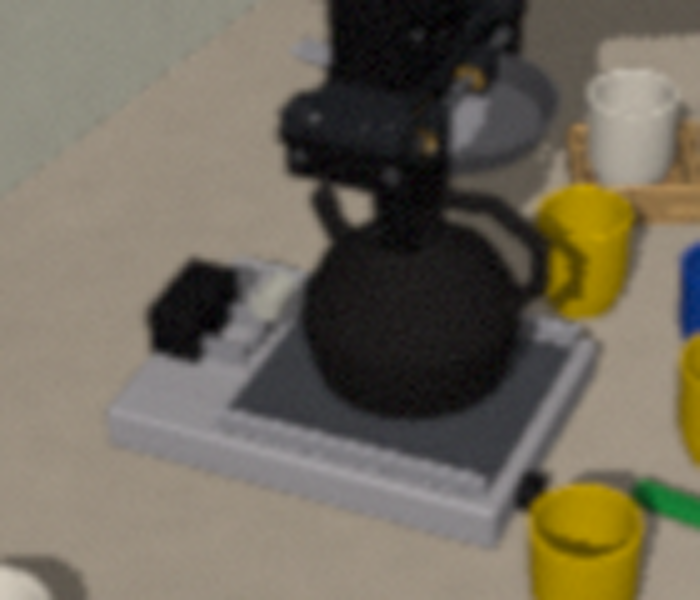

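Call:
apply_moves(
  series=[
    {"dx": -0.2,"dy": 0,"dz": 0.3,"yaw": 0,"jaw": 0.3},
    {"dx": -0.2,"dy": 0,"dz": 0.6,"yaw": 0,"jaw": 0.3},
    {"dx": -0.2,"dy": 0,"dz": 0.9,"yaw": 0,"jaw": 0.3},
    {"dx": -0.2,"dy": 0,"dz": 1.1,"yaw": 0,"jaw": 0.3},
    {"dx": -0.2,"dy": 0,"dz": 1.2,"yaw": 0,"jaw": 0.3},
    {"dx": -0.2,"dy": 0,"dz": 1.2,"yaw": 0,"jaw": 0.3},
  ],
)

```text
time_s: 15.03
tcp_pos: [0.5659, 0.088, 0.1349]
ee_rot: [0.998, 0.064, -0.0, -0.0]
wrist_force: [0.4, 0.1, -7.2]
opening: 0.0403
```

Call:
apply_moves(
  series=[
    {"dx": 0,"dy": 0,"dz": 0.1,"yaw": 0,"jaw": 0.3},
    {"dx": 0,"dy": 0,"dz": 0.2,"yaw": 0,"jaw": 0.3},
    {"dx": 0,"dy": 0,"dz": 0.2,"yaw": 0,"jaw": 0.3},
  ],
)

```text
time_s: 15.28
tcp_pos: [0.5661, 0.0881, 0.1332]
ee_rot: [0.998, 0.064, -0.0, -0.0]
wrist_force: [-1.1, -0.4, -6.4]
opening: 0.0402
```

Call:
apply_moves(
  series=[
    {"dx": 0,"dy": 0,"dz": 0.05,"yaw": 0,"jaw": 0.3},
    {"dx": 0,"dy": 0,"dz": 0.1,"yaw": 0,"jaw": 0.3},
    {"dx": 0,"dy": 0,"dz": 0.1,"yaw": 0,"jaw": 0.3},
  ],
)

```text
time_s: 15.53
tcp_pos: [0.5661, 0.0881, 0.1324]
ee_rot: [0.998, 0.064, -0.0, -0.0]
wrist_force: [0.7, -0.5, -7.0]
opening: 0.0403
```

Call:
apply_moves(
  series=[
    {"dx": 0,"dy": 0,"dz": 0.05,"yaw": 0,"jaw": 0.3},
    {"dx": 0,"dy": 0,"dz": 0.1,"yaw": 0,"jaw": 0.3},
    {"dx": 0,"dy": 0,"dz": 0.1,"yaw": 0,"jaw": 0.3},
  ],
)

```text
time_s: 15.78
tcp_pos: [0.5663, 0.0881, 0.1315]
ee_rot: [0.998, 0.064, 0.0, 0.0]
wrist_force: [-0.1, 0.4, -6.2]
opening: 0.0403
```

Call:
apply_moves(
  series=[
    {"dx": 0,"dy": 0,"dz": 0.05,"yaw": 0,"jaw": 0.3},
    {"dx": 0,"dy": 0,"dz": 0.1,"yaw": 0,"jaw": 0.3},
    {"dx": 0,"dy": 0,"dz": 0.1,"yaw": 0,"jaw": 0.3},
  ],
)

```text
time_s: 16.03
tcp_pos: [0.5666, 0.0881, 0.1314]
ee_rot: [0.998, 0.064, 0.001, 0.0]
wrist_force: [-1.0, -0.9, -1.2]
opening: 0.0404
```

Call:
apply_moves(
  series=[
    {"dx": 0,"dy": 0,"dz": 0.05,"yaw": 0,"jaw": 0.3},
    {"dx": 0,"dy": 0,"dz": 0.05,"yaw": 0,"jaw": 0.3},
    {"dx": 0,"dy": 0,"dz": 0.05,"yaw": 0,"jaw": 0.3},
  ],
)

```text
time_s: 16.28
tcp_pos: [0.5669, 0.0881, 0.1314]
ee_rot: [0.998, 0.064, 0.001, -0.0]
wrist_force: [-3.0, -0.9, 4.3]
opening: 0.0401
```

```bash
cat > rect.py <<'E'
from h import *
import pickle,sys
o=np.array([.6015,.093]);a=np.array([.9916,.1296]);b=np.array([-a[1],a[0]])
def ortho(c,z=.074,xs=(20,110),ys=(-40,40),s=4):
    nx=int((xs[1]-xs[0])*s);ny=int((ys[1]-ys[0])*s)
    i,j=np.mgrid[0:nx,0:ny];x=(xs[1]-i/s)/1000;y=(ys[1]-j/s)/1000   # up=+x, left=+y
    P=np.stack([o[0]+x*a[0]+y*b[0],o[1]+x*a[1]+y*b[1],np.full_like(x,z)],-1)
    T=np.array(c["world_from_camera"]);q=(P-T[:3,3])@T[:3,:3]
    u=q[...,0]/-q[...,2];v=-q[...,1]/-q[...,2];f=1+c["k1"]*(u*u+v*v);K=np.array(c["camera_matrix"])
    im=cv2.remap(c["img"],(K[0,0]*u*f+K[0,2]).astype(np.float32),(K[1,1]*v*f+K[1,2]).astype(np.float32),cv2.INTER_CUBIC)
    for m in range(xs[0],xs[1],10):
        r=int((xs[1]-m)*s);cv2.line(im,(0,r),(12,r),(0,0,255),1);cv2.putText(im,str(m),(14,r+4),0,.35,(0,0,255),1)
    return im
E
python3 - <<'E'
from rect import *
ims=[]
for n in("w13.pkl","w14.pkl"): ims.append(ortho(pickle.load(open(n,"rb")),xs=(10,100),ys=(-30,30)))
c=ctrl.capture("wrist");pickle.dump(c,open("w15.pkl","wb"));ims.append(ortho(c,xs=(10,100),ys=(-30,30)))
cv2.imwrite("pics/o15.png",np.hstack(ims));
E
python3 go.py .5668,.0885,.132,-82.55
```

```text
t 16.3333 tcp [0.5669 0.0881 0.1313] jawdeg -82.70147465361063 F [-3.5426 -0.2195  5.3954] open 0.04006820099270867 q [0.0607 0.0223 1.902  0.     1.2155 1.5041]
target [0.5668 0.0885 0.132 ] -82.55 -> dx -0.00 dy -0.04 dz -0.07 yaw -0.2 rows 0.021155677878582208
```

View pics/o15.png

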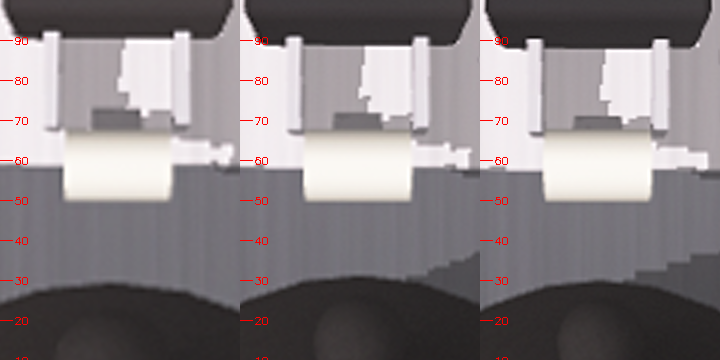

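Call:
apply_moves(
  series=[
    {"dx": 0.1,"dy": 0,"dz": -0.1,"yaw": 0,"jaw": 0.3},
    {"dx": 0.4,"dy": 0,"dz": -0.1,"yaw": 0,"jaw": 0.3},
    {"dx": 0.8,"dy": 0,"dz": -0.1,"yaw": 0,"jaw": 0.3},
    {"dx": 1.2,"dy": 0,"dz": -0.1,"yaw": 0,"jaw": 0.3},
    {"dx": 1.5,"dy": 0,"dz": -0.1,"yaw": 0,"jaw": 0.3},
    {"dx": 1.6,"dy": 0,"dz": -0.1,"yaw": 0,"jaw": 0.3},
    {"dx": 1.6,"dy": 0,"dz": -0.1,"yaw": 0,"jaw": 0.3},
  ],
)

```text
time_s: 16.92
tcp_pos: [0.583, 0.0902, 0.1314]
ee_rot: [0.998, 0.064, 0.001, -0.0]
wrist_force: [-1.7, -1.2, 4.3]
opening: 0.0402
```

```bash
python3 go.py .5668,.0885,.132,-82.55
python3 - <<'E'
from rect import *
ims=[ortho(pickle.load(open("w15.pkl","rb")),xs=(10,100),ys=(-30,30))]
c=ctrl.capture("wrist");pickle.dump(c,open("w16.pkl","wb"));ims.append(ortho(c,xs=(10,100),ys=(-30,30)))
cv2.imwrite("pics/o16.png",np.hstack(ims)); 
c=ctrl.capture("side");pickle.dump(c,open("s16.pkl","wb"));cv2.imwrite("pics/s16.png",cv2.resize(c["img"][150:270,210:350],None,fx=5,fy=5,interpolation=cv2.INTER_CUBIC))
p=np.array(ctrl.get_state()["tcp_pos"])[:2]-o;print("warmer xy",p@a,p@b)
E
```

```text
t 16.9167 tcp [0.583  0.0902 0.1314] jawdeg -82.70424423227674 F [-1.7149 -1.1949  4.2627] open 0.040214825747549435 q [0.0625 0.0581 1.865  0.     1.2172 1.5059]
target [0.5668 0.0885 0.132 ] -82.55 -> dx -1.63 dy -0.04 dz -0.07 yaw -0.2 rows 0.3906114305193103
warmer xy -0.018695387552078384 -0.00040218337008048527
```

View pics/o16.png

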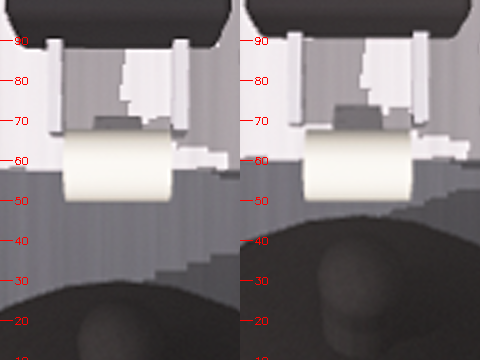

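View pics/s16.png

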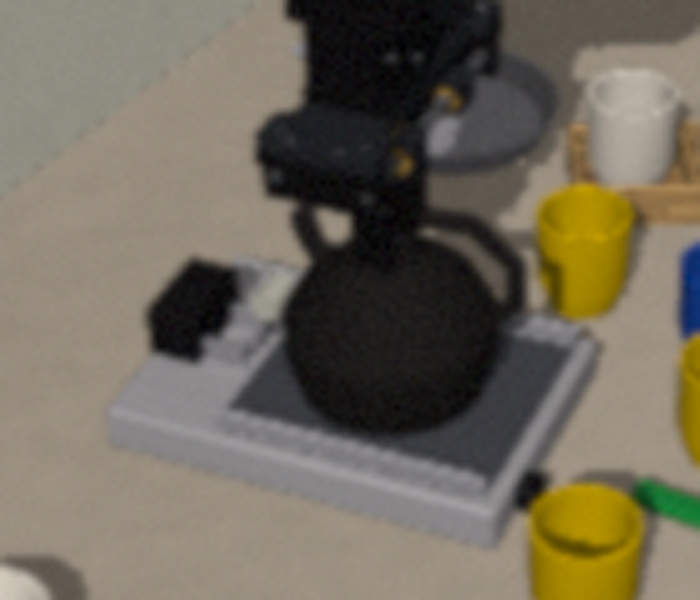

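Call:
apply_moves(
  series=[
    {"dx": 0.2,"dy": 0,"dz": -0.05,"yaw": 0,"jaw": 0.3},
    {"dx": 0.4,"dy": 0,"dz": -0.05,"yaw": 0,"jaw": 0.3},
    {"dx": 0.7,"dy": 0,"dz": -0.05,"yaw": 0,"jaw": 0.3},
    {"dx": 0.9,"dy": 0,"dz": -0.05,"yaw": 0,"jaw": 0.3},
    {"dx": 1.1,"dy": 0,"dz": -0.05,"yaw": 0,"jaw": 0.3},
    {"dx": 1.2,"dy": 0,"dz": -0.05,"yaw": 0,"jaw": 0.3},
    {"dx": 1.2,"dy": 0,"dz": -0.05,"yaw": 0,"jaw": 0.3},
    {"dx": 1.2,"dy": 0,"dz": -0.05,"yaw": 0,"jaw": 0.3},
  ],
)

```text
time_s: 17.68
tcp_pos: [0.5938, 0.0916, 0.1314]
ee_rot: [0.998, 0.064, -0.0, 0.0]
wrist_force: [-3.0, -1.1, 4.8]
opening: 0.04
```

```bash
cat > look.py <<'E'
from rect import *
n=sys.argv[1]
ims=[ortho(pickle.load(open("w15.pkl","rb")),xs=(10,100),ys=(-30,30))]
c=ctrl.capture("wrist");pickle.dump(c,open(f"w{n}.pkl","wb"))
for z in(.074,.0765): ims.append(ortho(c,z,xs=(10,100),ys=(-30,30)))
cv2.imwrite(f"pics/o{n}.png",np.hstack(ims)); 
s=ctrl.get_state();p=np.array(s["tcp_pos"])[:2]-o;print("t",s["time_s"],"tcp",s["tcp_pos"],"warmer xy",p@a,p@b,"F",s["wrist_force"],s["opening"])
E
python3 look.py 17
```

```text
t 17.7333 tcp [0.59382044 0.09161712 0.13138565] warmer xy -0.007794275737815607 -0.0003759876994789627 F [-3.289274   -0.14642661  4.33662533] 0.03996231634815997
```

View pics/o17.png

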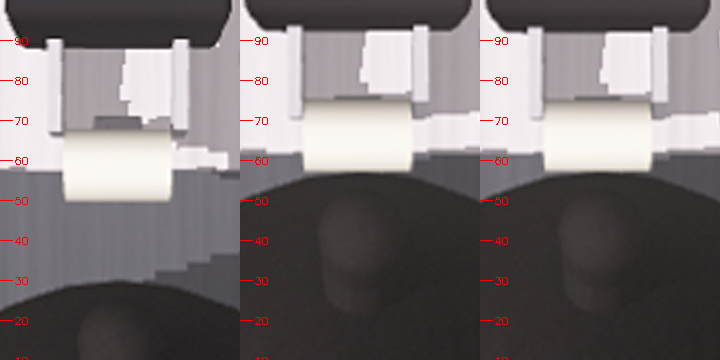

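Call:
apply_moves(
  series=[
    {"dx": 0.1,"dy": 0,"dz": -0.05,"yaw": 0,"jaw": 0.3},
    {"dx": 0.2,"dy": 0,"dz": -0.05,"yaw": 0,"jaw": 0.3},
    {"dx": 0.3,"dy": 0,"dz": -0.05,"yaw": 0,"jaw": 0.3},
    {"dx": 0.4,"dy": 0,"dz": -0.05,"yaw": 0,"jaw": 0.3},
    {"dx": 0.5,"dy": 0,"dz": -0.05,"yaw": 0,"jaw": 0.3},
    {"dx": 0.5,"dy": 0,"dz": -0.05,"yaw": 0,"jaw": 0.3},
    {"dx": 0.5,"dy": 0,"dz": -0.05,"yaw": 0,"jaw": 0.3},
  ],
)

```text
time_s: 18.32
tcp_pos: [0.5987, 0.0922, 0.1314]
ee_rot: [0.998, 0.064, -0.0, -0.0]
wrist_force: [-3.3, 0.4, 2.5]
opening: 0.0401
```

```bash
python3 look.py 18
```

```text
t 18.3667 tcp [0.5987242  0.09226976 0.13141486] warmer xy -0.002847122244694888 -0.0003643581389157996 F [-2.67898589 -0.00938825  1.84598849] 0.04003099738739831
```

View pics/o18.png

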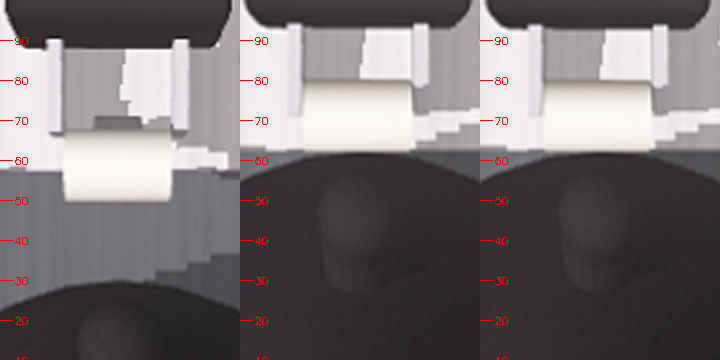

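Call:
apply_moves(
  series=[
    {"dx": 0.1,"dy": 0,"dz": 0,"yaw": 0,"jaw": 0.3},
    {"dx": 0.15,"dy": 0,"dz": 0,"yaw": 0,"jaw": 0.3},
    {"dx": 0.15,"dy": 0,"dz": 0,"yaw": 0,"jaw": 0.3},
    {"dx": 0.15,"dy": 0,"dz": 0,"yaw": 0,"jaw": 0.3},
  ],
)

```text
time_s: 18.7
tcp_pos: [0.6003, 0.0925, 0.1319]
ee_rot: [0.998, 0.064, -0.0, -0.0]
wrist_force: [-4.0, -1.1, 3.2]
opening: 0.0403
```

```bash
python3 look.py 19
```

```text
t 18.75 tcp [0.6002799  0.09245024 0.13186278] warmer xy -0.001281096996367011 -0.00038701432164146843 F [-3.57345442 -0.56912863  3.05589064] 0.03989851889388646
```

View pics/o19.png

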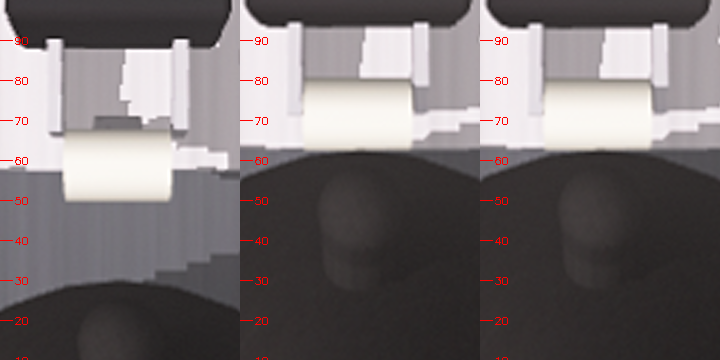

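```bash
cat > edge.py <<'E'
from rect import *
from scipy.optimize import brentq
def edges(c,z):
    im=ortho(c,z,xs=(30,100),ys=(-10,10),s=8)[:,60:].astype(float)
    g=im.mean(2).mean(1) if False else im[...,0].mean(1) # blue
    # yellowish roller: use r-b too
    s=(im[...,2]-im[...,0]).mean(1)
    return g,s
if __name__=="__main__":
  for n in sys.argv[1:]:
    c=pickle.load(open(n+".pkl","rb"));out=[]
    for z in(.074,.077):
        im=ortho(c,z,xs=(30,100),ys=(-10,10),s=8)[:,60:].astype(np.float32)
        L=cv2.GaussianBlur(im.mean(2).mean(1,keepdims=True),(1,9),0)[:,0]
        d=np.gradient(L)   # index down = x decreasing
        x=100-np.arange(len(L))/8
        m=(x>45)&(x<90);i=np.argmin(np.where(m,d,9)) # bright->dark going down: roller front edge
        # rear: max rise within 14..22 mm behind front
        m2=(x>x[i]+14)&(x<x[i]+22);j=np.argmax(np.where(m2,d,-9))
        def sub(k,s):
            w=np.clip(s*d[k-6:k+7],0,None);return (x[k-6:k+7]*w).sum()/w.sum()
        out.append((round(sub(i,-1),2),round(sub(j,1),2)))
    print(n,out)
E
python3 edge.py w14 w15 w16 w17 w18 w19
```

```text
w14 [(np.float64(49.91), np.float64(66.76)), (np.float64(49.76), np.float64(66.38))]
w15 [(np.float64(71.06), np.float64(87.89)), (np.float64(70.57), np.float64(87.17))]
w16 [(np.float64(50.02), np.float64(66.85)), (np.float64(50.02), np.float64(66.69))]
w17 [(np.float64(57.23), np.float64(74.41)), (np.float64(57.26), np.float64(74.27))]
w18 [(np.float64(62.16), np.float64(79.0)), (np.float64(62.25), np.float64(78.79))]
w19 [(np.float64(62.51), np.float64(79.35)), (np.float64(62.55), np.float64(79.21))]
```

Call:
apply_moves(
  series=[
    {"dx": 0,"dy": 0,"dz": 0,"yaw": 0,"jaw": 0.45},
    {"dx": 0,"dy": 0,"dz": 0,"yaw": 0,"jaw": 0.5},
    {"dx": 0,"dy": 0,"dz": 0,"yaw": 0,"jaw": 0.55},
    {"dx": 0,"dy": 0,"dz": 0,"yaw": 0,"jaw": 0.55},
    {"dx": 0,"dy": 0,"dz": 0,"yaw": 0,"jaw": 0.55},
  ],
)

```text
time_s: 19.17
tcp_pos: [0.6006, 0.0925, 0.1318]
ee_rot: [0.998, 0.064, 0.0, -0.0]
wrist_force: [0.3, 0.2, -0.2]
opening: 0.0522
```

```bash
python3 look.py 20; python3 edge.py w20
```

```text
t 19.2167 tcp [0.600535   0.09246861 0.13179729] warmer xy -0.0010257600340949596 -0.0004018655285912302 F [ 1.00933785 -0.07731688 -0.44020331] 0.052169519239355644
w20 [(np.float64(61.91), np.float64(78.44)), (np.float64(62.01), np.float64(78.3))]
```

View pics/o20.png

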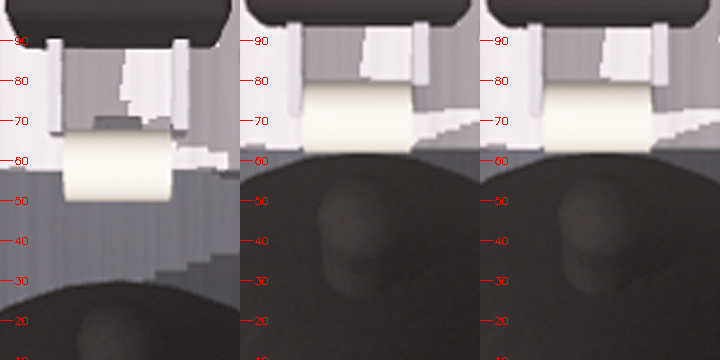

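Call:
apply_moves(
  series=[
    {"dx": 0,"dy": 0,"dz": 0,"yaw": 0,"jaw": 0.4},
    {"dx": 0,"dy": 0,"dz": 0,"yaw": 0,"jaw": 0.3},
    {"dx": 0,"dy": 0,"dz": 0,"yaw": 0,"jaw": 0.3},
    {"dx": 0,"dy": 0,"dz": 0,"yaw": 0,"jaw": 0.3},
    {"dx": 0,"dy": 0,"dz": 0,"yaw": 0,"jaw": 0.3},
    {"dx": 0.05,"dy": 0,"dz": 0.05,"yaw": 0,"jaw": 0.3},
    {"dx": 0.1,"dy": 0,"dz": 0.05,"yaw": 0,"jaw": 0.3},
    {"dx": 0.15,"dy": 0,"dz": 0.05,"yaw": 0,"jaw": 0.3},
  ],
  squeeze=30,
)

```text
time_s: 19.88
tcp_pos: [0.6017, 0.0926, 0.1322]
ee_rot: [0.998, 0.064, -0.0, 0.0]
wrist_force: [-4.5, -0.4, 5.4]
opening: 0.0405
```

```bash
python3 look.py 21; python3 edge.py w21
```

```text
t 19.9333 tcp [0.60179786 0.09266256 0.13224707] warmer xy 0.00025162820008104656 -0.00037320461735704453 F [-3.67849204 -0.8286126   4.99459473] 0.04059816189410851
w21 [(np.float64(62.25), np.float64(78.81)), (np.float64(62.35), np.float64(78.68))]
```

Call:
apply_moves(
  series=[
    {"dx": 0.05,"dy": 0,"dz": 0,"yaw": 0,"jaw": 0.3},
    {"dx": 0.1,"dy": 0,"dz": 0,"yaw": 0,"jaw": 0.3},
    {"dx": 0.15,"dy": 0,"dz": 0,"yaw": 0,"jaw": 0.3},
    {"dx": 0.15,"dy": 0,"dz": 0,"yaw": 0,"jaw": 0.3},
  ],
)

```text
time_s: 20.27
tcp_pos: [0.6035, 0.0929, 0.1328]
ee_rot: [0.998, 0.064, 0.0, 0.0]
wrist_force: [-5.3, -0.5, 6.2]
opening: 0.0405
```

```bash
python3 look.py 22; python3 edge.py w22
```

```text
t 20.3167 tcp [0.60341745 0.09285286 0.1327328 ] warmer xy 0.0018822739463668803 -0.00039440144230282865 F [-4.82560038 -1.99823248  7.12006999] 0.040383383579492456
w22 [(np.float64(62.64), np.float64(79.32)), (np.float64(62.76), np.float64(79.2))]
```

Call:
apply_moves(
  series=[
    {"dx": -0.1,"dy": 0,"dz": 0,"yaw": 0,"jaw": 0.3},
    {"dx": -0.2,"dy": 0,"dz": -0.05,"yaw": 0,"jaw": 0.3},
    {"dx": -0.25,"dy": 0,"dz": -0.05,"yaw": 0,"jaw": 0.3},
    {"dx": -0.25,"dy": 0,"dz": -0.1,"yaw": 0,"jaw": 0.3},
    {"dx": -0.25,"dy": 0,"dz": -0.1,"yaw": 0,"jaw": 0.3},
  ],
)

```text
time_s: 20.73
tcp_pos: [0.6008, 0.0925, 0.1319]
ee_rot: [0.998, 0.064, -0.0, -0.0]
wrist_force: [-0.1, -0.4, 0.4]
opening: 0.0404
```

```bash
python3 look.py 23; python3 edge.py w23
```

```text
t 20.7833 tcp [0.60079502 0.09256294 0.13189578] warmer xy -0.0007556996027473451 -0.00034202595666832944 F [-0.3570169   0.05823652 -1.43422761] 0.04033821490788307
w23 [(np.float64(62.16), np.float64(79.03)), (np.float64(62.26), np.float64(78.9))]
```

Call:
apply_moves(
  series=[
    {"dx": 0,"dy": 0,"dz": -0.05,"yaw": 0,"jaw": 0.3},
    {"dx": 0,"dy": 0,"dz": -0.05,"yaw": 0,"jaw": 0.3},
    {"dx": 0.05,"dy": 0,"dz": -0.07,"yaw": 0,"jaw": 0.3},
    {"dx": 0.1,"dy": 0,"dz": -0.09,"yaw": 0,"jaw": 0.3},
    {"dx": 0.15,"dy": 0,"dz": -0.1,"yaw": 0,"jaw": 0.3},
    {"dx": 0.2,"dy": 0,"dz": -0.1,"yaw": 0,"jaw": 0.3},
    {"dx": 0.2,"dy": 0,"dz": -0.1,"yaw": 0,"jaw": 0.3},
  ],
)

```text
time_s: 21.37
tcp_pos: [0.6025, 0.0928, 0.1327]
ee_rot: [0.998, 0.064, -0.001, -0.0]
wrist_force: [-0.6, -0.2, -6.6]
opening: 0.0408
```

```bash
python3 look.py 24; python3 edge.py w24
```

```text
t 21.4167 tcp [0.60253192 0.09276358 0.13283608] warmer xy 0.000992613784292879 -0.00036817127737164826 F [-1.40602963 -0.74490821 -6.16972887] 0.04040738875648696
w24 [(np.float64(62.29), np.float64(78.94)), (np.float64(62.41), np.float64(78.82))]
```

Run:
```python
from h import *
import pickle
ims=[]
for n in("w16","w18","w22","w24"):
    c=pickle.load(open(n+".pkl","rb"))["img"][60:250,250:400]
    c=cv2.convertScaleAbs(c,alpha=1.0);c=(255*(c/255.)**.5).astype(np.uint8)
    ims.append(cv2.resize(c,None,fx=2.6,fy=2.6)[:,100:300])
cv2.imwrite("pics/cmp.png",np.hstack(ims))
c=ctrl.capture("side");pickle.dump(c,open("s24.pkl","wb"))
x=np.hstack([cv2.resize(pickle.load(open(n,"rb"))["img"][170:250,230:320],None,fx=4.4,fy=4.4,interpolation=cv2.INTER_CUBIC) for n in("s16.pkl","s24.pkl")])
cv2.imwrite("pics/cmps.png",np.minimum(255,x*1.3).astype(np.uint8))
```

```text
(no output)
```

View pics/cmp.png

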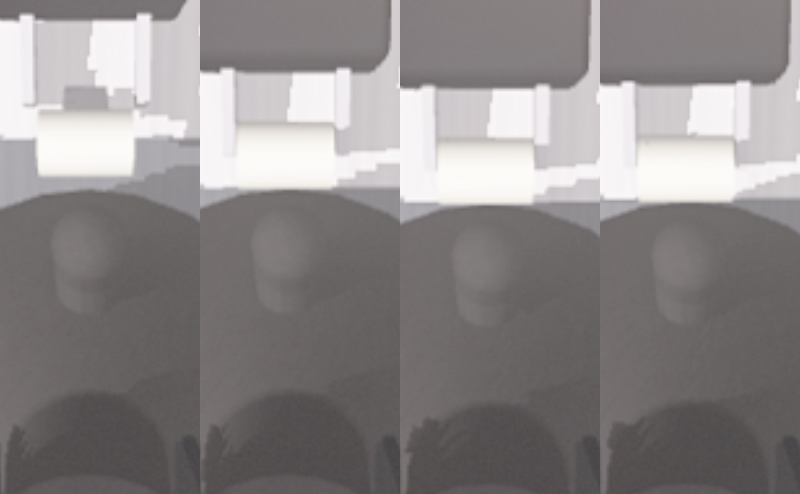

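View pics/cmps.png

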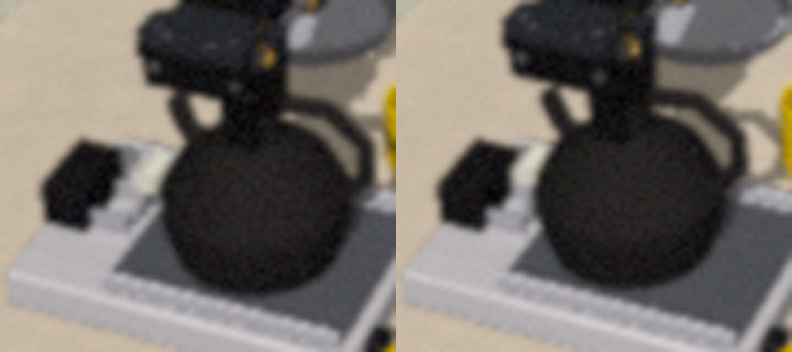

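Call:
apply_moves(
  series=[
    {"dx": -0.1,"dy": 0,"dz": 0.03,"yaw": 0,"jaw": 0.3},
    {"dx": -0.2,"dy": 0,"dz": 0.07,"yaw": 0,"jaw": 0.3},
    {"dx": -0.3,"dy": 0,"dz": 0.1,"yaw": 0,"jaw": 0.3},
    {"dx": -0.3,"dy": 0,"dz": 0.1,"yaw": 0,"jaw": 0.3},
    {"dx": -0.3,"dy": 0,"dz": 0.1,"yaw": 0,"jaw": 0.45},
    {"dx": -0.3,"dy": 0,"dz": 0.1,"yaw": 0,"jaw": 0.55},
    {"dx": -0.3,"dy": 0,"dz": 0.1,"yaw": 0,"jaw": 0.55},
    {"dx": -0.3,"dy": 0,"dz": 0.1,"yaw": 0,"jaw": 0.55},
  ],
)

```text
time_s: 22.13
tcp_pos: [0.6013, 0.0925, 0.1344]
ee_rot: [0.998, 0.064, 0.002, -0.0]
wrist_force: [0.1, 1.6, -0.1]
opening: 0.0515
```

```bash
python3 look.py 25; python3 edge.py w25
```

```text
t 22.1833 tcp [0.60105841 0.09247819 0.13409213] warmer xy -0.000505505092787863 -0.00046020194185660636 F [-0.3246671   0.25335774  0.57211168] 0.05185286154542216
w25 [(np.float64(59.78), np.float64(76.46)), (np.float64(59.9), np.float64(76.35))]
```

Call:
apply_moves(
  series=[
    {"dx": -0.2,"dy": 0,"dz": 0.2,"yaw": 0,"jaw": 0.55},
    {"dx": -0.2,"dy": 0,"dz": 0.2,"yaw": 0,"jaw": 0.55},
    {"dx": -0.2,"dy": 0,"dz": 0.2,"yaw": 0,"jaw": 0.55},
    {"dx": -0.2,"dy": 0,"dz": 0.2,"yaw": 0,"jaw": 0.35},
    {"dx": -0.2,"dy": 0,"dz": 0.2,"yaw": 0,"jaw": 0.3},
    {"dx": -0.2,"dy": 0,"dz": 0.2,"yaw": 0,"jaw": 0.3},
    {"dx": -0.2,"dy": 0,"dz": 0.2,"yaw": 0,"jaw": 0.3},
    {"dx": -0.2,"dy": 0,"dz": 0.2,"yaw": 0,"jaw": 0.3},
  ],
  squeeze=60,
)

```text
time_s: 22.85
tcp_pos: [0.5979, 0.0922, 0.1304]
ee_rot: [0.998, 0.064, -0.0, -0.0]
wrist_force: [0.5, -0.6, 0.0]
opening: 0.0393
```

```bash
python3 look.py 26; python3 edge.py w26
python3 - <<'E'
from h import *
import pickle
ims=[]
for n in("w18","w25","w26"):
    c=pickle.load(open(n+".pkl","rb"))["img"][60:320,230:415]
    c=(255*(c/255.)**.5).astype(np.uint8)
    ims.append(cv2.resize(c,None,fx=1.4,fy=1.4))
cv2.imwrite("pics/cmp26.png",np.hstack(ims))
E
```

```text
t 22.9 tcp [0.5979063  0.09218357 0.13044489] warmer xy -0.003669326973575058 -0.0003438262077904325 F [-0.22066494  0.37719595 -0.14410937] 0.03969900855035634
w26 [(np.float64(59.88), np.float64(76.36)), (np.float64(59.98), np.float64(76.22))]
```

View pics/cmp26.png

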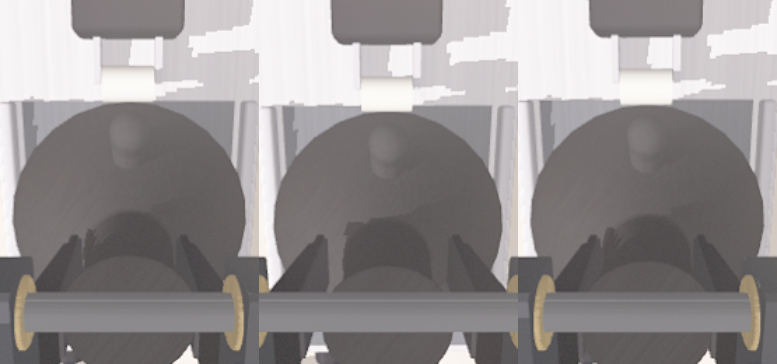

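Call:
apply_moves(
  series=[
    {"dx": 0,"dy": 0,"dz": -0.03,"yaw": 0,"jaw": 0.3},
    {"dx": 0.05,"dy": 0,"dz": -0.03,"yaw": 0,"jaw": 0.3},
    {"dx": 0.1,"dy": 0,"dz": -0.03,"yaw": 0,"jaw": 0.3},
    {"dx": 0.15,"dy": 0,"dz": -0.03,"yaw": 0,"jaw": 0.3},
    {"dx": 0.2,"dy": 0,"dz": -0.03,"yaw": 0,"jaw": 0.3},
    {"dx": 0.25,"dy": 0,"dz": -0.03,"yaw": 0,"jaw": 0.3},
    {"dx": 0.3,"dy": 0,"dz": -0.03,"yaw": 0,"jaw": 0.3},
    {"dx": 0.3,"dy": 0,"dz": -0.03,"yaw": 0,"jaw": 0.3},
  ],
)

```text
time_s: 23.57
tcp_pos: [0.6008, 0.0925, 0.1306]
ee_rot: [0.998, 0.064, -0.0, -0.0]
wrist_force: [-4.0, -0.4, 1.1]
opening: 0.0391
```

```bash
python3 look.py 27; python3 edge.py w27
```

```text
t 23.6167 tcp [0.60080945 0.09251918 0.13060234] warmer xy -0.0007470647230669138 -0.00038728631565162737 F [-3.48305927 -0.82786338  0.4069969 ] 0.039811111277629777
w27 [(np.float64(62.18), np.float64(79.17)), (np.float64(62.28), np.float64(78.97))]
```

Call:
apply_moves(
  series=[
    {"dx": 0.05,"dy": 0,"dz": -0.02,"yaw": 0,"jaw": 0.3},
    {"dx": 0.1,"dy": 0,"dz": -0.03,"yaw": 0,"jaw": 0.3},
    {"dx": 0.15,"dy": 0,"dz": -0.03,"yaw": 0,"jaw": 0.3},
    {"dx": 0.2,"dy": 0,"dz": -0.03,"yaw": 0,"jaw": 0.3},
    {"dx": 0.2,"dy": 0,"dz": -0.03,"yaw": 0,"jaw": 0.3},
  ],
)

```text
time_s: 24.03
tcp_pos: [0.6028, 0.0928, 0.1307]
ee_rot: [0.998, 0.064, -0.0, -0.0]
wrist_force: [-3.8, 0.1, 0.1]
opening: 0.0398
```

```bash
python3 look.py 28; python3 edge.py w28
```

```text
t 24.0833 tcp [0.60276863 0.09277366 0.130711  ] warmer xy 0.0012286415598901233 -0.0003888570722246697 F [-2.26175445e+00 -9.62842211e-01 -7.62144206e-04] 0.03937889714074983
w28 [(np.float64(63.9), np.float64(81.0)), (np.float64(64.01), np.float64(80.8))]
```

Call:
apply_moves(
  series=[
    {"dx": 0,"dy": 0,"dz": 0,"yaw": 0,"jaw": 0.45},
    {"dx": 0,"dy": 0,"dz": 0,"yaw": 0,"jaw": 0.55},
    {"dx": 0,"dy": 0,"dz": 0,"yaw": 0,"jaw": 0.7},
    {"dx": 0,"dy": 0,"dz": 0,"yaw": 0,"jaw": 0.8},
    {"dx": 0,"dy": 0,"dz": 0,"yaw": 0,"jaw": 0.8},
    {"dx": 0,"dy": 0,"dz": 0,"yaw": 0,"jaw": 0.8},
    {"dx": 0,"dy": 0,"dz": 0,"yaw": 0,"jaw": 0.8},
  ],
)

```text
time_s: 24.67
tcp_pos: [0.603, 0.0928, 0.1312]
ee_rot: [0.998, 0.064, 0.0, -0.0]
wrist_force: [-0.4, -0.2, -0.6]
opening: 0.0741
```

```bash
python3 look.py 29; python3 edge.py w29
```

```text
t 24.7167 tcp [0.60298607 0.09278599 0.13114402] warmer xy 0.0014458489251090241 -0.00040480606579704843 F [ 0.07356091 -0.97964492 -0.62470906] 0.0752471207248821
w29 [(np.float64(63.61), np.float64(80.19)), (np.float64(63.72), np.float64(80.05))]
```

View pics/o29.png

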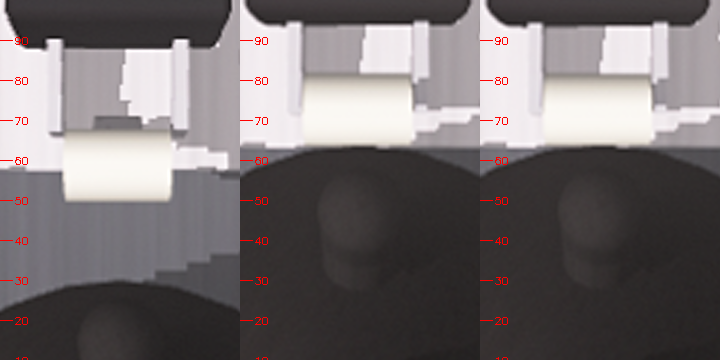

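Call:
apply_moves(
  series=[
    {"dx": 0,"dy": 0,"dz": -0.5,"yaw": 0,"jaw": 0.9},
    {"dx": 0,"dy": 0,"dz": -2,"yaw": 0,"jaw": 0.9},
    {"dx": 0,"dy": 0,"dz": -4.5,"yaw": 0,"jaw": 0.9},
    {"dx": 0,"dy": 0,"dz": -7.5,"yaw": 0,"jaw": 0.9},
    {"dx": 0,"dy": 0,"dz": -10.5,"yaw": 0,"jaw": 0.9},
    {"dx": 0,"dy": 0,"dz": -12,"yaw": 0,"jaw": 0.9},
    {"dx": 0,"dy": 0,"dz": -12,"yaw": 0,"jaw": 0.9},
    {"dx": 0,"dy": 0,"dz": -12,"yaw": 0,"jaw": 0.9},
  ],
)

```text
time_s: 25.38
tcp_pos: [0.6031, 0.0928, 0.2515]
ee_rot: [0.998, 0.064, 0.001, 0.0]
wrist_force: [1.3, -0.2, -0.7]
opening: 0.0851
```

```bash
python3 look.py 30; python3 edge.py w30
python3 - <<'E'
from h import *
import pickle
np.set_printoptions(precision=4,suppress=True)
c=ctrl.capture("side");cv2.imwrite("pics/s30.png",cv2.resize(c["img"][140:270,220:420],None,fx=4,fy=4,interpolation=cv2.INTER_CUBIC))
for cc in(c,):
    W=cloud(cc);q=W[(np.hypot(W[...,0]-.569,W[...,1]+.2)<.05)&(W[...,2]>.074)&(W[...,2]<.1)];print("stray",cv2.minEnclosingCircle(q[:,:2].astype(np.float32)))
    q=W[(np.hypot(W[...,0]-.598,W[...,1]-.093)<.035)&(W[...,2]>.179)&(W[...,2]<.2)];print("lip",len(q),cv2.minEnclosingCircle(q[:,:2].astype(np.float32)),q.max(0))
E
```

```text
t 25.4333 tcp [0.60220285 0.09273303 0.24947925] warmer xy 0.0006623519826560591 -0.0003558144714370741 F [-0.6417781   0.29017378  0.07602697] 0.08527064123570768
w30 [(np.float64(63.67), np.float64(79.3)), (np.float64(63.68), np.float64(79.19))]
stray ((0.5687646269798279, -0.20021645724773407), 0.03450653702020645)
lip 118 ((0.600050687789917, 0.09101711213588715), 0.023611143231391907) [0.6235 0.1125 0.1875]
```

View pics/o30.png

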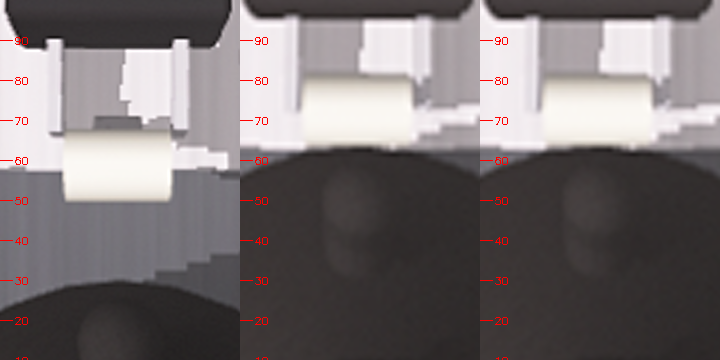

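View pics/s30.png

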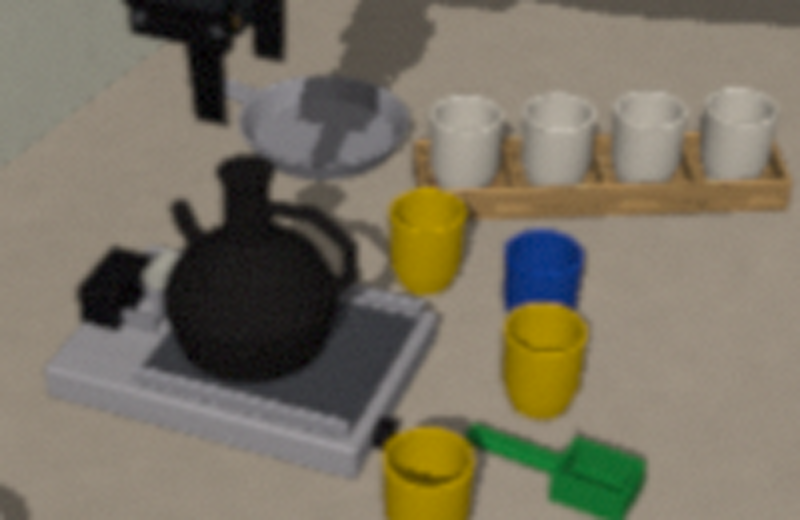

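```bash
python3 edge.py w13; python3 -c "
from station import ctrl
print(ctrl.close_job())"
```

```text
w13 [(np.float64(50.1), np.float64(66.73)), (np.float64(49.97), np.float64(66.47))]
the job is handed in; nothing more can be done
None
```

The job is handed in. By my last checks, the stray cup is in the empty slot and the pot is on the warmer holding the switch clicked. The handover gave no verdict, and the lever angle is only known from pictures.

- **Cup:** it stands upright and released. The depth picture puts it at (0.569, -0.200), about 1 mm from my estimate of the slot centre.
- **Pot set-down:** I set it on the plate at about warmer x = -36 mm, with the lever free and the handle away from the switch. The wrist force reading at touchdown showed about 12 N on the plate.
- **Pushing to the click:** the first pushes pivoted the pot slightly in the grip instead of sliding it. Before the last push it slipped back to just below the click. I let it settle upright, gripped it again at 60 N, took a little of its weight and pushed once more.
- **Last checks with the gripper clear:** from the wrist pictures the roller has moved 13 to 13.7 mm from free, where the click is at 10.8 and overtravel at 18. That puts the lever at about 0.27 rad. The pot's lip position gives an axis x of about -3 mm, which agrees. The pot looks upright.
- **Not checked exactly:** the front and rear roller edges disagreed by about 1 mm of travel. I only looked at the rack cups, the pan and the scoop by eye and they seemed undisturbed. The dish was outside the final picture, and the arm never worked near it.

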